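# Lay up the luthier's clamping tray: pads, caul, weights

### The job

Lay up the pressing tray for the next job: clear the wooden offcuts out of it into the scrap box, then take every packing pad out of the bin and lay each flat at the bottom of a pocket of its own. Next lay the caul over them so that it sits fully down in the tray's channel, grip upwards, and stand the two iron weights upright on it, one on either side of its grip, each centred across the caul with its rib in line with the caul's and not hanging over the end. Leave the other things on the bench alone.

Things in the scene. Friction and masses are not known exactly. Their poses are not given: they have to be found in the camera images.
- tray: Fixed plywood kit tray on the bench, 276 (x) x 104 (y) x 39 mm high; origin at the centre of its underside, x along its length, z up. Its top is an open channel 242 x 72 mm and 18 mm deep (channel floor 21 mm above the tray's underside, rim top 39 mm). In the channel floor are four square pockets in a row along x, each 42 x 42 mm and 17 mm deep, their centres 52 mm apart, walls square to the tray.
- pocket0 (a point): Mouth centre of square tray pocket 0 (42 x 42 mm, 17 mm deep), at channel-floor height, 21 mm above the tray's underside; 78 mm from the tray's centre towards its -x end.
- pocket1 (a point): Mouth centre of square tray pocket 1 (42 x 42 mm, 17 mm deep), at channel-floor height, 21 mm above the tray's underside; 26 mm from the tray's centre towards its -x end.
- pocket2 (a point): Mouth centre of square tray pocket 2 (42 x 42 mm, 17 mm deep), at channel-floor height, 21 mm above the tray's underside; 26 mm from the tray's centre towards its +x end.
- pocket3 (a point): Mouth centre of square tray pocket 3 (42 x 42 mm, 17 mm deep), at channel-floor height, 21 mm above the tray's underside; 78 mm from the tray's centre towards its +x end.
- bin: Fixed grey plastic open bin, 200 x 200 x 45 mm high, walls and floor 5 mm thick; origin at the centre of its underside, walls along its x and y. Holds the pads.
- pad0: Pale maple packing pad, a loose square block 36 x 36 x 16 mm, about 18 g, starting flat in the bin, apart from the others; origin at its centre, z along its 16 mm thickness. All pads are alike and either face may be up. Three or four pads are present; an absent one gives None from the start.
- pad1: Pale maple packing pad, a loose square block 36 x 36 x 16 mm, about 18 g, starting flat in the bin, apart from the others; origin at its centre, z along its 16 mm thickness. All pads are alike and either face may be up. Three or four pads are present; an absent one gives None from the start.
- pad2: Pale maple packing pad, a loose square block 36 x 36 x 16 mm, about 18 g, starting flat in the bin, apart from the others; origin at its centre, z along its 16 mm thickness. All pads are alike and either face may be up. Three or four pads are present; an absent one gives None from the start.
- pad3: Pale maple packing pad, a loose square block 36 x 36 x 16 mm, about 18 g, starting flat in the bin, apart from the others; origin at its centre, z along its 16 mm thickness. All pads are alike and either face may be up. Three or four pads are present; an absent one gives None from the start.
- scrap: Fixed brown cardboard scrap box, open-topped and shallow, 150 (x) x 120 (y) x 30 mm high, walls and floor 5 mm thick; origin at the centre of its underside, z up.
- offcut0: Square wooden offcut, a loose bar 104 (x) x 28 x 28 mm, about 40 g; origin at its centre, x along its length. Starts lying lengthwise on the floor of the tray's channel over two of the pockets, standing 10 mm above the tray's rim. One or two are present; an absent one gives None from the start.
- offcut1: Square wooden offcut, a loose bar 104 (x) x 28 x 28 mm, about 40 g; origin at its centre, x along its length. Starts lying lengthwise on the floor of the tray's channel over two of the pockets, standing 10 mm above the tray's rim. One or two are present; an absent one gives None from the start.
- caul: Dark wooden caul (pressing board), loose, 180 to 290 g: a flat board 234 (x) x 64 (y) x 18 mm with an upright grip rib on the middle of its top, 60 mm long along x, 20 mm thick along y and 22 mm tall (18 to 40 mm above the underside). Origin at the centre of its underside, z up. Starts flat on the bench. Either end may go to either end of the tray; seated, its top is level with the tray's rim.
- weight0: Dark iron weight, loose, 0.4 to 0.6 kg: a block 56 (x) x 46 (y) x 28 mm with an upright grip rib on top, 46 mm long along x, 16 mm thick along y and 22 mm tall (28 to 50 mm above the underside). Origin at the centre of its underside, z up. Starts upright on the bench. The two are alike.
- weight1: Dark iron weight, loose, 0.4 to 0.6 kg: a block 56 (x) x 46 (y) x 28 mm with an upright grip rib on top, 46 mm long along x, 16 mm thick along y and 22 mm tall (28 to 50 mm above the underside). Origin at the centre of its underside, z up. Starts upright on the bench. The two are alike.
- tin: Bystander: flat round aluminium rosin tin, 68 mm across, 24 mm high, loose on the bench; to be left alone.
- mug: Bystander: white mug, 76 mm across, 90 mm high, loose on the bench; to be left alone.
- plane: Bystander: small iron block plane, 150 x 46 mm, 60 mm high, loose on the bench; to be left alone.

How it is judged:
By the outcome, as a careful person would: the job done as asked, in the order asked, and still so for the second after the job is handed in, with the robot touching nothing.
Of pad0, pad1, pad2, pad3 only 3 to 4 are there at a start; the rules pass over those that are not, and their reading is None.
Of offcut0, offcut1 only 1 to 2 are there at a start; the rules pass over those that are not, and their reading is None.
At some moment in a run one of weight0, weight1 may be knocked a few centimetres aside while the robot is not near it.
Once in a run the grip may slacken for a moment while it holds something.
It also fails if it takes over 210 s, if anything falls off the work surface, if the arm or the gripper's body presses on something with over 40 N, if the wrist force passes 120 N, or if a joint passes its speed limit or range.

### The arm

A 6-joint arm with a two-finger parallel gripper is mounted at the origin on the work surface. World frame = base frame: x ahead of the robot, y to its left, z up, the work surface at z = 0. Lengths are in m, angles in rad, forces in N, time in s.
With the tool pointing down it reaches from about 0.3 to 0.95 m from the base axis. Payload 3.1 kg.
Tool frame: the origin (TCP) lies where the fingers leave the gripper's body, on its centre line; the fingertips stand 73 mm ahead of it and the grasp point (between the pads) lies manip.grip_point_offset ahead of it (manip.grip_point_offset is the distance from the TCP to the grasp point, in m); z points along the fingers, y is the line along which they close (so a half turn about z gives the same grasp; the last joint's range is limited). The gripper opens to 85 mm and grips with 20 to 120 N. Pads are 22 mm wide; open, the fingers measure 114 mm over their backs; the gripper's body (76 mm by 85 mm) begins 54 mm behind the grasp point. The pads swing forward as they close: fully open they stand 13 mm farther back than shut.
Start: joints at [1.057, 0.308, 1.634, -0, 1.2, -0.07], TCP at [0.268, 0.564, 0.304] pointing down, gripper open.
Joint ranges: [-3.06, 3.06], [-0.79, 1.96], [0.05, 2.63], [-1.19, 4.34], [0.05, 2.64], [-2.94, 2.94]. Speed limits (rad/s): [2.79, 2.79, 3.14, 3.14, 3.14, 3.14].

### API

Orientations are given as a 3x3 rotation matrix whose columns are the frame's x, y, z axes.
In Python, from rig import manip gives the robot as it stands. The module is installed in compiled form; this text tells all that it offers.
- The arm moves only by the shell command python3 -m inch 'ROWS' [FORCE]. ROWS is JSON, one flat list of numbers, 7 for each row, row after row: the shift along the tool's x, y, z in mm, then the turn, a rotation vector about the tool's x, y, z in rad, then the gripper command: -1 is fully open, 1 is shut, values between are in proportion. In form: [tx, ty, tz, ax, ay, az, claw, tx, ty, tz, ax, ay, az, claw, ...]. A call has 1 to 5 rows; each row is the pose to reach, as a shift and turn from the pose commanded when the call began, along the tool's axes at that moment; what a row does not reach only later rows make up. A row lasts 1/8 s, in which the tool goes at most 62.5 mm and 10.7 degrees, less where a joint would pass 70% of its speed; a pose out of reach is approached as far as the arm can. A call with a gripper value outside its range is refused whole. The fingers move at their own pace and stop on an object; FORCE is the grip in N (left out, the last holds). Time passes only in rows, so rows that repeat a pose let the fingers close. It gives the time, the measured TCP pose, the force, the opening and the grip force at its end, in the units of the state.
- manip.get_obs(): the state, without advancing time (a new reading comes with each control period).
- manip.capture(name): name is "side" or "top"; returns the picture (480x640x3 uint8, red, green, blue); there is no depth.
- manip.get_calibration(name): a dict with "vfov" (degrees; the focal length in pixels is half the picture's height over the tangent of half this angle, whatever the lens; pixels are square), "cx", "cy" (the principal point, pixels), "dist" ([k1, k2, p1, p2, k3] as OpenCV has them; the pictures are not rectified), "R" (3x3) and "t" (3): a world point X has camera coordinates R X + t. Camera axes: x right, y down, z forward; pixel columns grow to the right and rows downward; lengths in m; the calibration is good to about 2 mm. A picture is of the moment at which its call begins. get_calibration takes no time and is no camera call.
- manip.sign_off(): hands the job in; it is judged then, once.
Trained networks look in the newest picture that a camera, given by its name, has taken for a name from the list of things; names that differ only in an ending like _2 or _b are one class to them, and where a whole thing is asked for, a point or a joint stands for the part that bears it (a point fixed in the world has none). Each returns a list of dicts, best first, with "score" (0 to 1); they miss things now and then, are a little off and sometimes report something else, mostly with a low value. They report only what shows in the picture. A call takes as long as a camera call.
- manip.boxes_of(camera, thing): "xyz" ([x, y, z] in m, in world coordinates, good to about 4 mm: the middle of the surface that is visible of it).
The state is a dict: "t": time; "joint_positions": joint angles; "qd": joint speeds; "effort": joint torques, N m; "position": TCP position; "eef_rot": TCP orientation; "ft_force": force on the tool from outside, world axes, zero at the start; "wrist_torque": the same for the moment, N m; "grip_width": finger opening in m; "gripper_force": force on a finger pad.
Only numpy, scipy, OpenCV 4.12 (cv2) and the standard library are available. Lean on these libraries where they do the work, as an engineer would, in place of code of your own. Each camera call takes 0.05 s, during which the arm holds its last target. There are 200 camera calls.

## Working session

There is one attempt and no reset: what is moved stays moved. The work goes in short steps, Python scripts to look and compute and a shell command to move; the robot and the scene stay as the last step left them, time stands still between calls to the robot, and variables do not carry over. Pictures are saved under pics/ and viewed, at most 14 in all, crops included, and the job is handed in when it is done.

```bash
mkdir -p pics; cat > h.py <<'E'
import numpy as np,cv2
from rig import manip
def K(c):
    f=240/np.tan(np.radians(c['vfov'])/2); return np.array([[f,0,c['cx']],[0,f,c['cy']],[0,0,1]])
def px2w(cam,uv,z):
    c=manip.get_calibration(cam);uv=np.array(uv,float).reshape(-1,1,2)
    n=cv2.undistortPoints(uv,K(c),np.array(c['dist'],float)).reshape(-1,2)
    R=np.array(c['R']);t=np.array(c['t']);C=-R.T@t
    d=np.c_[n,np.ones(len(n))]@R
    return C+d*((z-C[2])/d[:,2])[:,None]
def w2px(cam,X):
    c=manip.get_calibration(cam);R=np.array(c['R'],float)
    return cv2.projectPoints(np.array(X,float).reshape(-1,1,3),cv2.Rodrigues(R)[0],np.array(c['t'],float),K(c),np.array(c['dist'],float))[0].reshape(-1,2)
def snap(cam,name):
    im=manip.capture(cam);cv2.imwrite(f'pics/{name}.png',im[:,:,::-1]);return im
E
python3 - <<'E'
from h import *
np.set_printoptions(precision=4,suppress=True)
snap('top','t0');snap('side','s0')
for n in ['tray','bin','pad0','scrap','offcut0','caul','weight0','tin','mug','plane','pocket0']:
    for d in manip.boxes_of('top',n): print(n,np.round(d['xyz'],3),round(d['score'],2))
o=manip.get_obs();print(o['position'],o['eef_rot'],o['grip_width'],manip.grip_point_offset,o['t'])
for c in('top','side'):
  k=manip.get_calibration(c);print(c,-np.array(k['R']).T@np.array(k['t']),k['dist'],k['vfov'])
E
```

```text
tray [ 0.56  -0.217  0.034] 0.86
tray [0.463 0.122 0.024] 0.68
bin [0.494 0.336 0.004] 0.71
pad0 [0.531 0.279 0.021] 0.84
pad0 [0.446 0.365 0.023] 0.82
pad0 [0.446 0.269 0.023] 0.7
pad0 [ 0.563 -0.219  0.034] 0.37
scrap [ 0.48  -0.428  0.007] 0.82
offcut0 [ 0.621 -0.195  0.048] 0.76
offcut0 [ 0.5   -0.203  0.05 ] 0.69
caul [ 0.522 -0.027  0.017] 0.68
caul [0.53  0.28  0.023] 0.63
caul [ 0.559 -0.224  0.035] 0.62
weight0 [0.461 0.124 0.028] 0.84
weight0 [ 0.525 -0.024  0.018] 0.17
tin [0.751 0.156 0.025] 0.75
tin [0.532 0.277 0.025] 0.27
mug [0.701 0.31  0.052] 0.8
mug [ 0.558 -0.223  0.034] 0.73
plane [ 0.764 -0.04   0.033] 0.6
pocket0 [ 0.557 -0.225  0.036] 0.63
[0.2684 0.5645 0.3039] [[-0.9031  0.4294  0.0001]
 [ 0.4294  0.9031  0.0001]
 [-0.      0.0001 -1.    ]] 0.0853102765533977 0.0539 0.65
top [ 0.4273 -0.0398  1.0437] [0.0349 0.     0.     0.     0.    ] 57.0116736695623
side [0.4302 0.8184 0.6676] [-0.0952  0.      0.      0.      0.    ] 54.887177226573954
```

View pics/t0.png

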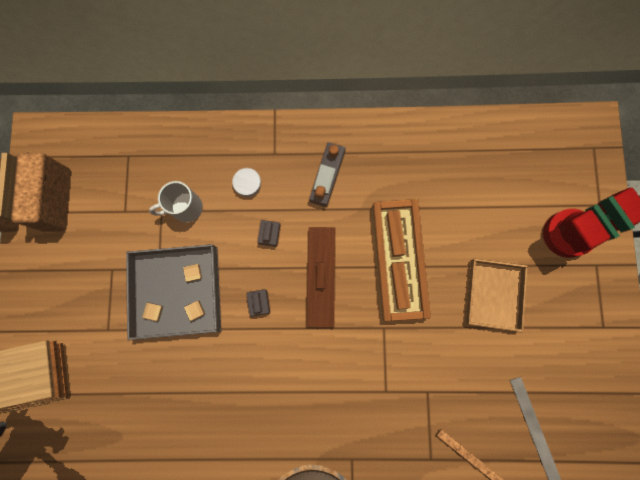

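View pics/s0.png

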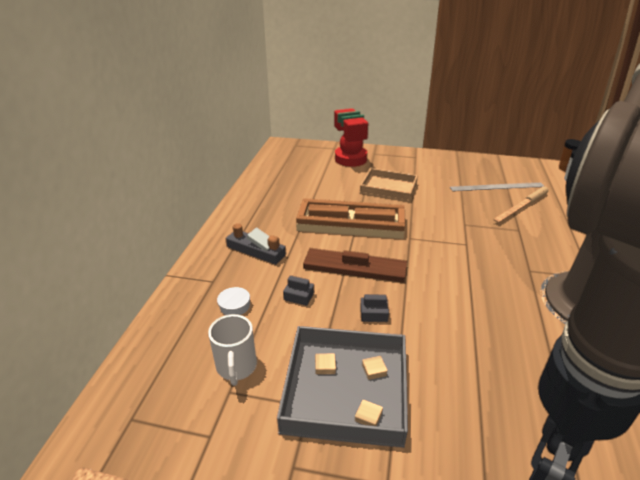

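The top view shows 3 pads in the bin (192,273), (152,313), (194,311), two offcuts in the tray (397,233), (402,285), the caul at (320,278), and the weights at (268,234) and (258,303). The scrap box is at (497,296). I'll enlarge the image for sub-pixel corners.

```bash
python3 - <<'E'
import cv2
im=cv2.imread('pics/t0.png')
a=im[190:350,120:340];b=im[190:340,300:530]
cv2.imwrite('pics/a.png',cv2.resize(a,None,fx=3.6,fy=3.6,interpolation=cv2.INTER_CUBIC))
cv2.imwrite('pics/b.png',cv2.resize(b,None,fx=3.4,fy=3.4,interpolation=cv2.INTER_CUBIC))
E
```

```text
(no output)
```

View pics/a.png

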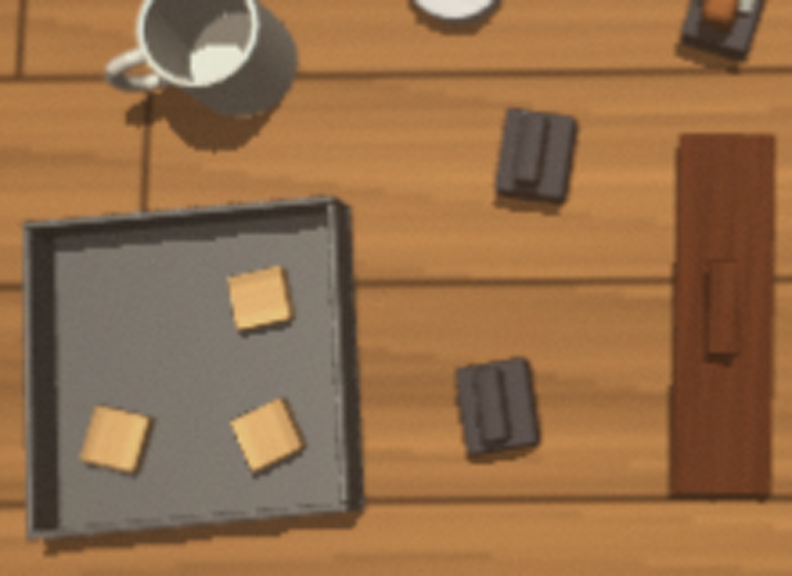

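View pics/b.png

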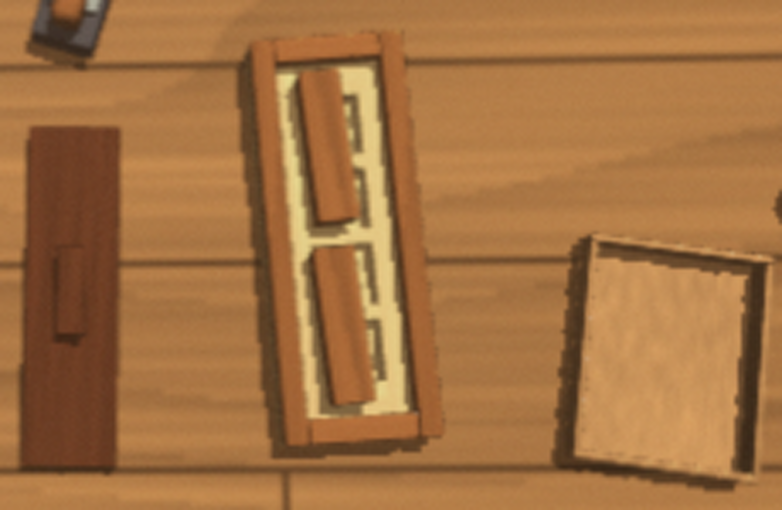

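Both crops are sharp enough to read corners. I'll fit the poses of all objects to their corner pixels with their known sizes.

```bash
cat >> h.py <<'E'
from scipy.optimize import least_squares
def fit(px,L,W,z,cam='top'):
    """pose (x,y,yaw of long axis) of an LxW rectangle at height z from 4 corner pixels (cyclic)"""
    px=np.array(px,float);P=px2w(cam,px,z)[:,:2];c=P.mean(0);best=None
    for y0 in np.radians(np.arange(-180,180,15)):
        def m(p):
            R=np.array([[np.cos(p[2]),-np.sin(p[2])],[np.sin(p[2]),np.cos(p[2])]])
            return p[:2]+np.array([[L,W],[L,-W],[-L,-W],[-L,W]])/2@R.T
        for flip in (1,-1):
            r=least_squares(lambda p:(m(p)-P[::flip]).ravel(),[c[0],c[1],y0])
            if best is None or r.cost<best.cost-1e-12:best=r
    yaw=(best.x[2]+np.pi/2)%np.pi-np.pi/2
    return np.array([best.x[0],best.x[1],yaw]),np.sqrt(2*best.cost/8)
E
python3 - <<'E'
from h import *
A=lambda l:[(120+x/3.6-.36,190+y/3.6-.36) for x,y in l]
B=lambda l:[(300+x/3.4-.35,190+y/3.4-.35) for x,y in l]
def s(n,*a):
    p,r=fit(*a);print(n,np.round(p[:2],4),'yaw deg',round(np.degrees(p[2]),1),'rms mm',round(r*1e3,1))
s('tray',B([(250,42),(402,32),(442,436),(288,446)]),.276,.104,.039)
s('chan',B([(276,64),(380,58),(410,412),(306,419)]),.242,.072,.021)
s('o1',B([(297,72),(337,68),(357,217),(317,223)]),.104,.028,.049)
s('o2',B([(313,250),(348,246),(375,400),(333,404)]),.104,.028,.049)
s('scrap',B([(590,236),(770,260),(752,480),(573,458)]),.15,.12,.03)
s('caul',B([(30,128),(120,127),(115,467),(22,467)]),.234,.064,.018)
s('caulA',A([(680,135),(775,135),(771,495),(671,495)]),.234,.064,.018)
s('cgrip',B([(57,247),(83,247),(82,334),(55,335)]),.06,.02,.04)
s('w0',A([(522,113),(546,115),(539,186),(513,184)]),.046,.016,.05)
s('w1',A([(474,366),(497,364),(509,440),(485,443)]),.046,.016,.05)
s('p0',A([(228,278),(282,266),(291,319),(238,331)]),.036,.036,.021)
s('p1',A([(100,406),(152,418),(134,472),(82,460)]),.036,.036,.021)
s('p2',A([(231,431),(282,399),(303,437),(251,471)]),.036,.036,.021)
E
```

```text
tray [ 0.5601 -0.2069] yaw deg 3.4 rms mm 1.2
chan [ 0.5623 -0.2084] yaw deg 2.8 rms mm 1.1
o1 [ 0.6199 -0.1955] yaw deg 5.6 rms mm 0.6
o2 [ 0.4993 -0.2014] yaw deg 6.5 rms mm 1.4
scrap [ 0.4777 -0.4193] yaw deg -8.2 rms mm 1.9
caul [ 0.5235 -0.0232] yaw deg -1.4 rms mm 0.9
caulA [ 0.5233 -0.0234] yaw deg -1.4 rms mm 0.7
cgrip [ 0.5238 -0.0219] yaw deg -1.2 rms mm 0.9
w0 [0.6252 0.0993] yaw deg -5.6 rms mm 0.2
w1 [0.4646 0.1215] yaw deg 9.2 rms mm 0.9
p0 [0.5344 0.2776] yaw deg 12.3 rms mm 0.4
p1 [0.4451 0.3653] yaw deg -14.5 rms mm 0.7
p2 [0.447  0.2696] yaw deg 31.4 rms mm 2.8
```

```bash
cat > go.py <<'E'
import sys
from h import *
# go.py x y tcp_z closing_dir_deg : shift in current tool axes (mm) and turn az (rad)
x,y,z,c=map(float,sys.argv[1:5]);o=manip.get_obs();R=np.array(o['eef_rot']);p=np.array(o['position'])
a=np.degrees(np.arctan2(R[1,1],R[0,1]));d=R.T@(np.array([x,y,z])-p)*1e3
t=(a-c+180)%360-180
# shift expressed in the axes after the turn
b=np.radians(c);R2=np.array([[-np.sin(b),np.cos(b),0],[np.cos(b),np.sin(b),0],[0,0,-1]])
print('shift',np.round(d,1),'az',round(np.radians(t),3),'shift after turn',np.round(R2.T@(np.array([x,y,z])-p)*1e3,1),'closing',round(a,2),'tilt',np.round(R[:2,2],4),'q',np.round(o['joint_positions'],2),'w',round(o['grip_width'],4),'ft',np.round(o['ft_force'],1),'t',o['t'])
E
I="python3 -m inch"
$I '[0,0,0,0,0,0.87,-0.2, 0,0,0,0,0,0.87,-0.2, 0,0,0,0,0,0.87,-0.2, 0,0,0,0,0,0.87,-0.2, 0,0,0,0,0,0.87,-0.2]' 40
$I '[0,0,0,0,0,0.87,-0.2, 0,0,0,0,0,0.87,-0.2, 0,0,0,0,0,0.87,-0.2, 0,0,0,0,0,0.87,-0.2, 0,0,0,0,0,0.87,-0.2]'
$I '[0,0,0,0,0,0.854,-0.2, 0,0,0,0,0,0.854,-0.2, 0,0,0,0,0,0.854,-0.2, 0,0,0,0,0,0.854,-0.2, 0,0,0,0,0,0.854,-0.2]'
python3 go.py .4993 -.2014 .2 -83.5
```

```text
t: 1.27
position: [0.2684, 0.5645, 0.3039]
eef_rot: [[-0.25, 0.968, 0.0], [0.968, 0.25, 0.0], [0.0, 0.0, -1.0]]
ft_force: [0.5, 0.3, -0.4]
grip_width: 0.0514
gripper_force: 0.0
t: 1.9
position: [0.2684, 0.5645, 0.3039]
eef_rot: [[0.579, 0.815, 0.0], [0.815, -0.579, 0.0], [0.0, 0.0, -1.0]]
ft_force: [-0.3, -0.2, 0.3]
grip_width: 0.0512
gripper_force: 0.0
t: 2.52
position: [0.2684, 0.5645, 0.304]
eef_rot: [[0.995, 0.1, 0.0], [0.1, -0.995, 0.0], [0.0, -0.0, -1.0]]
ft_force: [0.4, -0.0, 0.1]
grip_width: 0.0513
gripper_force: 0.0
shift [153.4 785.1 103.9] az -0.014 shift after turn [142.7 787.1 104. ] closing -84.28 tilt [0.0001 0.0001] q [ 1.06  0.31  1.63 -0.    1.2   2.53] w 0.0513 ft [ 0.4 -0.   0.1] t 2.525
```

```bash
I="python3 -m inch"
$I '[51,262,35,0,0,0,-0.2, 51,262,35,0,0,0,-0.2, 51,262,35,0,0,0,-0.2, 51,262,35,0,0,0,-0.2, 51,262,35,0,0,0,-0.2]' >/dev/null
$I '[51,262,35,0,0,0,-0.2, 51,262,35,0,0,0,-0.2, 51,262,35,0,0,0,-0.2, 51,262,35,0,0,0,-0.2, 51,262,35,0,0,0,-0.2]' >/dev/null
$I '[51,261,34,0,0,-0.014,-0.2, 51,261,34,0,0,-0.014,-0.2, 51,261,34,0,0,-0.014,-0.2, 51,261,34,0,0,-0.014,-0.2, 51,261,34,0,0,-0.014,-0.2]'
python3 go.py .4993 -.2014 .113 -83.5
```

```text
t: 4.4
position: [0.5028, -0.204, 0.1999]
eef_rot: [[0.993, 0.114, 0.001], [0.114, -0.993, -0.001], [0.001, 0.001, -1.0]]
ft_force: [0.4, 0.6, 0.4]
grip_width: 0.0513
gripper_force: 0.0
shift [-3.3 -3.1 86.9] az 0.001 shift after turn [-3.2 -3.  86.9] closing -83.46 tilt [ 0.0013 -0.0012] q [-0.47  0.28  1.91 -0.    0.95  0.99] w 0.0513 ft [0.4 0.6 0.4] t 4.4
```

```bash
I="python3 -m inch"
$I '[0,0,40,0,0,0,-0.2, 0,0,60,0,0,0,-0.2, 0,0,60,0,0,0,-0.2, 0,0,60,0,0,0,-0.2]'
python3 go.py .4993 -.2014 .113 -83.5
python3 - <<'E'
from h import *
snap('side','s1')
E
```

```text
t: 4.9
position: [0.5025, -0.2002, 0.1408]
eef_rot: [[0.993, 0.118, 0.001], [0.118, -0.993, -0.0], [0.001, 0.001, -1.0]]
ft_force: [0.6, 0.1, -0.0]
grip_width: 0.0509
gripper_force: 0.0
shift [-3.4  0.8 27.8] az 0.005 shift after turn [-3.3  0.8 27.8] closing -83.21 tilt [ 0.0012 -0.0005] q [-0.46  0.36  1.94  0.    0.84  0.99] w 0.0509 ft [ 0.6  0.1 -0. ] t 4.9
```

```bash
python3 -c "
import cv2
im=cv2.imread('pics/s1.png');cv2.imwrite('pics/s1c.png',cv2.resize(im[120:290,240:460],None,fx=3.5,fy=3.5,interpolation=cv2.INTER_CUBIC))"
```

```text
(no output)
```

View pics/s1c.png

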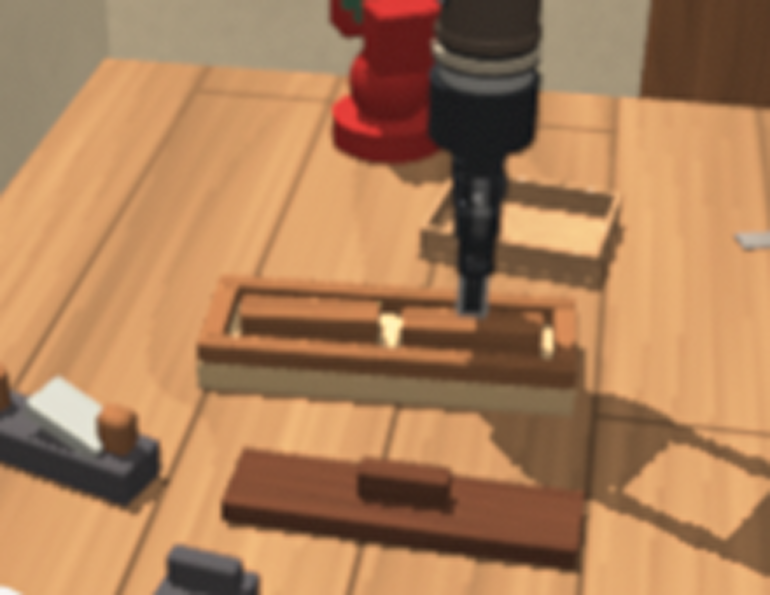

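Side view: the gripper is over the near offcut in the tray, tips about 20 mm above it at crop (470,310). I'll finish descending and close.

```bash
I="python3 -m inch"
$I '[-3.3,0.8,28,0,0,0,-0.2, -3.3,0.8,28,0,0,0,-0.2, -3.3,0.8,28,0,0,0,-0.2]'
$I '[0,0,0,0,0,0,1, 0,0,0,0,0,0,1, 0,0,0,0,0,0,1, 0,0,0,0,0,0,1]'
$I '[0,0,-90,0,0,0,1, 0,0,-90,0,0,0,1, 0,0,-90,0,0,0,1, 0,0,-90,0,0,0,1]'
python3 go.py .4777 -.4193 .2 -98.2
```

```text
t: 5.32
position: [0.4995, -0.2019, 0.1131]
eef_rot: [[0.993, 0.118, 0.002], [0.118, -0.993, -0.001], [0.002, 0.001, -1.0]]
ft_force: [0.2, -0.1, 0.1]
grip_width: 0.0515
gripper_force: 0.0
t: 5.82
position: [0.4998, -0.2022, 0.1133]
eef_rot: [[0.993, 0.117, 0.002], [0.117, -0.993, -0.001], [0.002, 0.001, -1.0]]
ft_force: [-0.1, 0.0, 5.8]
grip_width: 0.0269
gripper_force: 40.0
t: 6.32
position: [0.4978, -0.2012, 0.2008]
eef_rot: [[0.993, 0.118, -0.002], [0.118, -0.993, 0.001], [-0.002, -0.001, -1.0]]
ft_force: [0.3, -0.2, -1.1]
grip_width: 0.0266
gripper_force: 39.7
shift [-45.6 214.2   0.6] az 0.261 shift after turn [ 11.2 218.7   0.8] closing -83.25 tilt [-0.0019  0.001 ] q [-0.47  0.27  1.92 -0.    0.96  0.99] w 0.0266 ft [ 0.3 -0.2 -1.1] t 6.325
```

```bash
I="python3 -m inch"
python3 go.py .4741 -.444 .2 -98.2
$I '[-52,238,0,0,0,0.261,1, -52,238,0,0,0,0.261,1, -52,238,0,0,0,0.261,1, -52,238,0,0,0,0.261,1, -52,238,0,0,0,0.261,1]' 
$I '[0,0,0,0,0,0,1,0,0,0,0,0,0,1]'
python3 go.py .4741 -.444 .104 -98.2
```

```text
shift [-52.1 238.3   0.6] az 0.261 shift after turn [ 11.2 243.7   0.8] closing -83.25 tilt [-0.0019  0.001 ] q [-0.47  0.27  1.92 -0.    0.96  0.99] w 0.0266 ft [ 0.3 -0.2 -1.1] t 6.325
t: 6.95
position: [0.4732, -0.4475, 0.1995]
eef_rot: [[0.989, -0.147, -0.002], [-0.147, -0.989, 0.001], [-0.002, -0.0, -1.0]]
ft_force: [0.8, 1.1, -1.1]
grip_width: 0.0268
gripper_force: 39.8
t: 7.2
position: [0.4748, -0.4421, 0.2005]
eef_rot: [[0.99, -0.141, -0.002], [-0.141, -0.99, 0.003], [-0.002, -0.002, -1.0]]
ft_force: [-0.2, 0.2, -0.7]
grip_width: 0.0269
gripper_force: 25.9
shift [-0.2  2.2 96.5] az 0.001 shift after turn [-0.4  2.  96.5] closing -98.12 tilt [-0.0019  0.0025] q [-0.82  0.46  1.65  0.    1.04  0.9 ] w 0.0269 ft [-0.2  0.2 -0.7] t 7.2
```

```bash
I="python3 -m inch"
$I '[0,2,96,0,0,0,1, 0,2,96,0,0,0,1, 0,2,96,0,0,0,1, 0,2,96,0,0,0,1]' 
$I '[0,0,0,0,0,0,0.2,0,0,0,0,0,0,0.2,0,0,0,0,0,0,0.2]'
$I '[0,0,-96,0,0,0,-0.2, 0,0,-96,0,0,0,-0.2, 0,0,-96,0,0,0,-0.2]' 
python3 go.py .6199 -.1955 .2 -84.4
```

```text
t: 7.7
position: [0.4759, -0.446, 0.1073]
eef_rot: [[0.99, -0.142, 0.002], [-0.142, -0.99, -0.002], [0.002, 0.001, -1.0]]
ft_force: [-0.1, -0.5, 0.4]
grip_width: 0.0267
gripper_force: 44.8
t: 8.07
position: [0.4751, -0.4466, 0.107]
eef_rot: [[0.99, -0.143, 0.001], [-0.143, -0.99, -0.001], [0.001, 0.001, -1.0]]
ft_force: [0.5, 0.2, 0.8]
grip_width: 0.0344
gripper_force: 0.0
t: 8.45
position: [0.4766, -0.4482, 0.2067]
eef_rot: [[0.99, -0.143, 0.006], [-0.143, -0.99, -0.007], [0.007, 0.006, -1.0]]
ft_force: [-0.7, 0.5, -0.2]
grip_width: 0.0509
gripper_force: 0.0
shift [ 105.7 -270.6    5.9] az -0.241 shift after turn [ 167.3 -237.5    6.7] closing -98.21 tilt [ 0.0061 -0.0066] q [-0.82  0.46  1.64 -0.    1.04  0.89] w 0.0509 ft [-0.7  0.5 -0.2] t 8.45
```

```bash
I="python3 -m inch"
$I '[106,-270,0,0,0,-0.241,-0.2, 106,-270,0,0,0,-0.241,-0.2, 106,-270,0,0,0,-0.241,-0.2, 106,-270,0,0,0,-0.241,-0.2, 106,-270,0,0,0,-0.241,-0.2]' >/dev/null
$I '[0,0,30,0,0,0,-0.2, 0,0,30,0,0,0,-0.2,0,0,30,0,0,0,-0.2]' >/dev/null
python3 go.py .6199 -.1955 .113 -84.4
python3 - <<'E'
from h import *
snap('side','s2')
for d in manip.boxes_of('side','offcut0'): print(np.round(d['xyz'],3),round(d['score'],2))
E
```

```text
shift [ 2.2  1.4 58.4] az -0.001 shift after turn [ 2.2  1.4 58.4] closing -84.44 tilt [-0.0014  0.0004] q [-0.37  0.49  1.66 -0.    0.98  1.1 ] w 0.0512 ft [-0.8 -0.1  0.5] t 9.45
[ 0.476 -0.435  0.024] 0.78
[ 0.624 -0.19   0.048] 0.68
```

```bash
I="python3 -m inch"
$I '[2,1,58,0,0,0,-0.2, 2,1,58,0,0,0,-0.2, 2,1,58,0,0,0,-0.2, 2,1,58,0,0,0,-0.2]'
$I '[0,0,0,0,0,0,1, 0,0,0,0,0,0,1, 0,0,0,0,0,0,1, 0,0,0,0,0,0,1]'
$I '[0,0,-90,0,0,0,1, 0,0,-90,0,0,0,1, 0,0,-90,0,0,0,1, 0,0,-90,0,0,0,1]'
python3 go.py .4813 -.3946 .2 -98.2
```

```text
t: 10.05
position: [0.6213, -0.1954, 0.1162]
eef_rot: [[0.995, 0.097, 0.003], [0.097, -0.995, -0.001], [0.003, 0.001, -1.0]]
ft_force: [0.4, 0.3, 0.3]
grip_width: 0.0509
gripper_force: 0.0
t: 10.55
position: [0.6211, -0.1951, 0.1156]
eef_rot: [[0.995, 0.098, 0.002], [0.098, -0.995, -0.001], [0.002, 0.001, -1.0]]
ft_force: [-0.5, 0.7, 6.5]
grip_width: 0.0268
gripper_force: 40.0
t: 11.05
position: [0.6193, -0.1944, 0.2025]
eef_rot: [[0.995, 0.098, -0.002], [0.098, -0.995, 0.001], [-0.002, -0.001, -1.0]]
ft_force: [0.2, -0.1, -1.3]
grip_width: 0.0266
gripper_force: 39.6
shift [-156.9  185.8    2.6] az 0.241 shift after turn [-108.   217.9    2.5] closing -84.39 tilt [-0.0024  0.0009] q [-0.37  0.46  1.65  0.    1.04  1.1 ] w 0.0266 ft [ 0.2 -0.1 -1.3] t 11.05
```

```bash
I="python3 -m inch"
$I '[-157,186,0,0,0,0.241,1, -157,186,0,0,0,0.241,1, -157,186,0,0,0,0.241,1, -157,186,0,0,0,0.241,1, -157,186,0,0,0,0.241,1]' >/dev/null
$I '[0,0,60,0,0,0,1,0,0,60,0,0,0,1,0,0,60,0,0,0,1]' >/dev/null
python3 go.py .4813 -.3946 .107 -98.2
```

```text
shift [-1.1  0.6 36.5] az 0.001 shift after turn [-1.2  0.6 36.5] closing -98.14 tilt [-0.001   0.0013] q [-0.75  0.49  1.74  0.    0.91  0.96] w 0.0264 ft [1.2 0.1 0.2] t 12.05
```

Next I put it down and then look.

```bash
I="python3 -m inch"
$I '[-1,0,37,0,0,0,1, -1,0,37,0,0,0,1, -1,0,37,0,0,0,1]' 
$I '[0,0,0,0,0,0,0.2,0,0,0,0,0,0,0.2,0,0,0,0,0,0,0.2]'
$I '[0,0,-150,0,0,0,-0.1, 0,0,-150,0,0,0,-0.1, 0,0,-150,0,0,0,-0.1, 0,0,-150,0,0,0,-0.1]' >/dev/null
$I '[0,-280,0,0,0,0,-0.1, 0,-280,0,0,0,0,-0.1, 0,-280,0,0,0,0,-0.1, 0,-280,0,0,0,0,-0.1, 0,-280,0,0,0,0,-0.1]' 
python3 - <<'E'
from h import *
im=snap('top','t1')
cv2.imwrite('pics/t1c.png',cv2.resize(im[180:345,330:540,::-1],None,fx=3.6,fy=3.6,interpolation=cv2.INTER_CUBIC))
for n in('offcut0','weight0'):
  for d in manip.boxes_of('top',n): print(n,np.round(d['xyz'],3),round(d['score'],2))
E
python3 go.py .447 .2696 .2 31.4
```

```text
t: 12.42
position: [0.4825, -0.3956, 0.109]
eef_rot: [[0.99, -0.142, 0.002], [-0.142, -0.99, -0.002], [0.003, 0.002, -1.0]]
ft_force: [0.7, -0.1, 0.0]
grip_width: 0.0263
gripper_force: 39.7
t: 12.8
position: [0.4815, -0.3954, 0.1076]
eef_rot: [[0.99, -0.143, 0.001], [-0.143, -0.99, -0.001], [0.001, 0.001, -1.0]]
ft_force: [-0.0, 0.2, 0.3]
grip_width: 0.0343
gripper_force: 0.0
t: 13.92
position: [0.5196, -0.1145, 0.2541]
eef_rot: [[0.99, -0.14, -0.005], [-0.14, -0.99, 0.002], [-0.005, -0.001, -1.0]]
ft_force: [0.2, 0.2, -0.2]
grip_width: 0.0468
gripper_force: 0.0
offcut0 [ 0.48  -0.444  0.032] 0.8
offcut0 [ 0.482 -0.39   0.03 ] 0.68
weight0 [ 0.49  -0.203  0.029] 0.73
weight0 [0.463 0.121 0.029] 0.69
weight0 [0.624 0.096 0.03 ] 0.62
weight0 [0.447 0.365 0.024] 0.24
shift [-125.9 -371.9   55.3] az -2.259 shift after turn [367.4 138.7  54.6] closing -98.03 tilt [-0.004   0.0009] q [-0.3   0.19  1.89 -0.    1.07  1.41] w 0.0468 ft [ 0.3 -0.4  0.5] t 14.075
```

View pics/t1c.png

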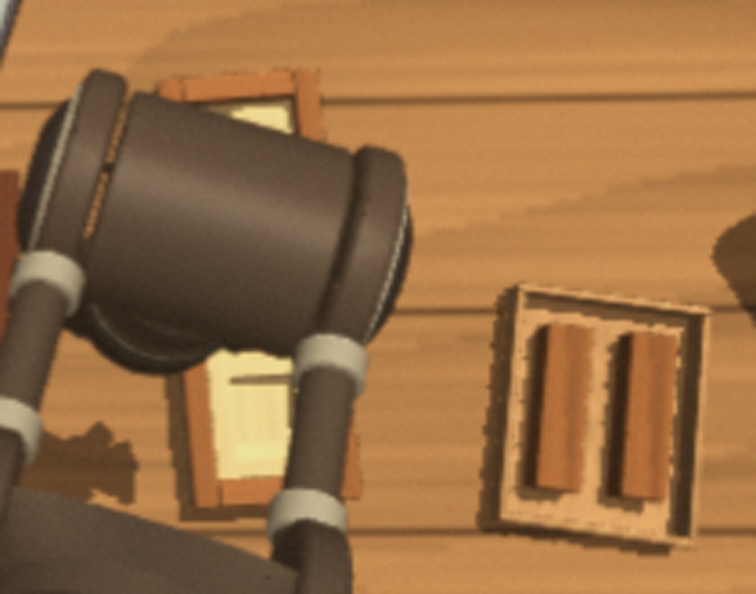

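Both offcuts lie flat in the scrap box at crop (565,405) and (650,415). Next are the pads.

```bash
I="python3 -m inch"
$I '[0,0,0,0,0,-0.76,-0.1, 0,0,0,0,0,-0.76,-0.1, 0,0,0,0,0,-0.76,-0.1, 0,0,0,0,0,-0.76,-0.1, 0,0,0,0,0,-0.76,-0.1]' >/dev/null
$I '[0,0,0,0,0,-0.76,-0.1, 0,0,0,0,0,-0.76,-0.1, 0,0,0,0,0,-0.76,-0.1, 0,0,0,0,0,-0.76,-0.1, 0,0,0,0,0,-0.76,-0.1]' >/dev/null
$I '[0,0,0,0,0,-0.739,-0.1, 0,0,0,0,0,-0.739,-0.1, 0,0,0,0,0,-0.739,-0.1, 0,0,0,0,0,-0.739,-0.1, 0,0,0,0,0,-0.739,-0.1]' >/dev/null
python3 go.py .447 .2696 .17 31.4
```

```text
shift [370.9 135.7  86.6] az -0.009 shift after turn [369.7 139.   86.5] closing 30.88 tilt [-0.0006  0.    ] q [-0.3   0.19  1.89 -0.    1.07 -0.84] w 0.0474 ft [-0.1 -0.7  0. ] t 15.95
```

```bash
I="python3 -m inch"
$I '[185,68,43,0,0,-0.009,-0.1, 185,68,43,0,0,-0.009,-0.1, 185,68,43,0,0,-0.009,-0.1, 185,68,43,0,0,-0.009,-0.1]' >/dev/null
$I '[185,69,43,0,0,0,-0.1, 185,69,43,0,0,0,-0.1, 185,69,43,0,0,0,-0.1, 185,69,43,0,0,0,-0.1,185,69,43,0,0,0,-0.1]'
$I '[0,0,40,0,0,0,-0.1,0,0,40,0,0,0,-0.1,0,0,40,0,0,0,-0.1]' >/dev/null
python3 go.py .447 .2696 .085 31.4
python3 - <<'E'
from h import *
im=snap('side','s3')
cv2.imwrite('pics/s3c.png',cv2.resize(im[280:460,250:450,::-1],None,fx=3,fy=3,interpolation=cv2.INTER_CUBIC))
E
```

```text
t: 17.08
position: [0.445, 0.2692, 0.1707]
eef_rot: [[-0.526, 0.851, 0.0], [0.851, 0.526, -0.001], [-0.001, -0.0, -1.0]]
ft_force: [0.1, -1.5, -0.1]
grip_width: 0.0466
gripper_force: 0.0
shift [ 0.7  1.9 46.7] az 0.003 shift after turn [ 0.7  1.9 46.7] closing 31.59 tilt [0.0008 0.    ] q [ 0.46  0.35  1.99 -0.    0.8  -0.09] w 0.0473 ft [ 0.2 -0.3  0.3] t 17.45
```

View pics/s3c.png

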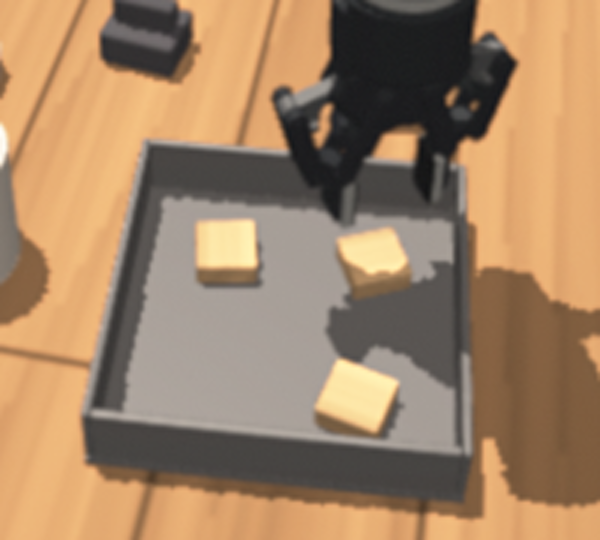

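The gripper sits above the near pad at crop (373,262), finger line about along its side. I go down and close.

```bash
I="python3 -m inch"
$I '[1,2,44,0,0,0,-0.1,1,2,47,0,0,0,-0.1,1,2,47,0,0,0,-0.1,1,2,47,0,0,0,-0.1]'
$I '[0,0,0,0,0,0,1, 0,0,0,0,0,0,1, 0,0,0,0,0,0,1, 0,0,0,0,0,0,1]' 30
$I '[0,0,-110,0,0,0,1, 0,0,-110,0,0,0,1, 0,0,-110,0,0,0,1, 0,0,-110,0,0,0,1]'
python3 - <<'E'
from h import *
# tray pose: average of rim & channel fits; pockets
c=np.array([.5612,-.2077]);a=np.radians(3.1)
for i,k in enumerate((-78,-26,26,78)):print(i,c+k/1e3*np.array([np.cos(a),np.sin(a)]))
E
python3 go.py .509 -.21 .19 3.1
```

```text
t: 18.0
position: [0.4472, 0.2716, 0.0857]
eef_rot: [[-0.526, 0.85, 0.003], [0.85, 0.526, 0.001], [-0.0, 0.003, -1.0]]
ft_force: [0.4, 0.0, 0.7]
grip_width: 0.0472
gripper_force: 0.0
t: 18.5
position: [0.447, 0.2716, 0.0858]
eef_rot: [[-0.526, 0.85, 0.002], [0.85, 0.526, 0.001], [-0.0, 0.003, -1.0]]
ft_force: [-0.5, -0.3, 5.5]
grip_width: 0.0354
gripper_force: 28.5
t: 19.0
position: [0.4457, 0.271, 0.1942]
eef_rot: [[-0.526, 0.85, 0.0], [0.85, 0.526, 0.0], [-0.0, 0.0, -1.0]]
ft_force: [-0.1, 0.6, -1.3]
grip_width: 0.0354
gripper_force: 29.3
0 [ 0.48331414 -0.21191815]
1 [ 0.53523805 -0.20910605]
2 [ 0.58716195 -0.20629395]
3 [ 0.63908586 -0.20348185]
shift [-442.3 -199.2    4.2] az 0.5 shift after turn [-483.7   37.2    4.2] closing 31.75 tilt [0.0004 0.0002] q [ 0.46  0.25  1.96 -0.    0.93 -0.09] w 0.0354 ft [-0.1  0.6 -1.3] t 19.0
```

```bash
python3 - <<'E'
from h import *
im=snap('top','t2')
cv2.imwrite('pics/t2c.png',cv2.resize(im[195:330,365:440,::-1],None,fx=4.4,fy=4.4,interpolation=cv2.INTER_CUBIC))
E
```

```text
(no output)
```

View pics/t2c.png

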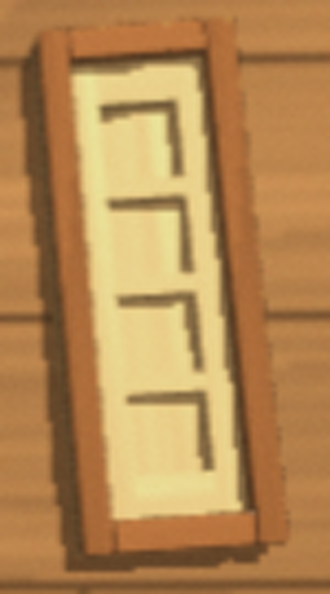

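Tray empty, four pockets seen; corner points of pocket mouths are at e.g. crop (101,107), (178,101). I'll fit the tray pose to those, with the rim corners.

```bash
python3 - <<'E'
from h import *
C=lambda l:np.array([(365+(x+.5)/4.4-.5,195+(y+.5)/4.4-.5) for x,y in l])
TR=C([(178,101),(187,197),(198,293),(209,393)]);TL=C([(101,107),(109,203),(118,299),(128,399)]);BR=C([(183,175),(193,270),(203,370),(213,468)])
ks=np.array([78,26,-26,-78.])
loc=np.concatenate([np.c_[ks+21,-21+0*ks],np.c_[ks+21,21+0*ks]])/1e3
P=px2w('top',np.r_[TR,TL],.021)[:,:2]
rl=np.array([[138,52],[138,-52],[-138,-52],[-138,52]])/1e3
Q=px2w('top',C([(43,32),(235,22),(288,541),(85,553)]),.039)[:,:2]
def f(L,P):
    def m(p):
        c,s=np.cos(p[2]),np.sin(p[2]);return p[:2]+L@np.array([[c,-s],[s,c]]).T
    r=least_squares(lambda p:(m(p)-P).ravel(),[.56,-.2,.05]);print(np.round(r.x,4),np.degrees(r.x[2]),np.round(r.fun*1e3,1));return r.x
a=f(loc,P);b=f(rl,Q);c=f(np.r_[loc,rl],np.r_[P,Q])
for i,k in enumerate((-78,-26,26,78)):print(i,np.round(c[:2]+k/1e3*np.array([np.cos(c[2]),np.sin(c[2])]),4))
E
python3 go.py .4828 -.2115 .19 3.3
```

```text
[ 0.5595 -0.2082  0.0635] 3.637350714733366 [-0.2 -0.2  0.1 -0.6 -0.4 -0.1  0.3  0.3 -0.1  0.7  0.2  0.  -0.3 -0.1
  0.5  0. ]
[ 0.5603 -0.2077  0.0532] 3.0489605103619772 [ 1.3  1.4  2.8 -1.4 -2.1 -0.8 -2.   0.8]
[ 0.5598 -0.2079  0.0558] 3.1952555922924315 [-0.1 -0.7  0.2 -0.7 -0.4  0.2  0.4  1.   0.3  0.2  0.6 -0.   0.1  0.2
  0.9  0.8  0.6  1.5  2.4 -1.3 -2.4 -1.3 -2.6  0.2]
0 [ 0.4819 -0.2123]
1 [ 0.5338 -0.2094]
2 [ 0.5857 -0.2065]
3 [ 0.6377 -0.2036]
shift [-429.9 -221.6    3.5] az 0.497 shift after turn [-483.5    9.9    3.2] closing 31.75 tilt [-0.0015 -0.0008] q [ 0.46  0.25  1.96 -0.    0.93 -0.09] w 0.0352 ft [ 0.2 -0.  -0.1] t 19.05
```

```bash
I="python3 -m inch"
python3 go.py .5335 -.2083 .19 3.5
$I '[-226,-89,0,0,0,0.25,1,-226,-89,0,0,0,0.25,1,-226,-89,0,0,0,0.25,1,-226,-89,0,0,0,0.25,1]' >/dev/null
python3 go.py .5335 -.2083 .15 3.5
```

```text
shift [-453.8 -176.8    3.4] az 0.493 shift after turn [-483.5   59.     3.2] closing 31.75 tilt [-0.0015 -0.0008] q [ 0.46  0.25  1.96 -0.    0.93 -0.09] w 0.0352 ft [ 0.2 -0.  -0.1] t 19.05
shift [-241.1  -27.7   41.9] az 0.243 shift after turn [-240.7   31.    42.1] closing 17.4 tilt [-0.0035  0.0001] q [-0.03  0.19  2.03 -0.    0.92 -0.33] w 0.0356 ft [ 0.5 -0.4 -0.1] t 19.55
```

```bash
I="python3 -m inch"
$I '[-241,-28,42,0,0,0.243,1,-241,-28,42,0,0,0.243,1,-241,-28,42,0,0,0.243,1,-241,-28,42,0,0,0.243,1]' >/dev/null
$I '[0,0,25,0,0,0,1,0,0,25,0,0,0,1,0,0,25,0,0,0,1]' 
python3 go.py .5335 -.2083 .11 3.5
python3 - <<'E'
from h import *
im=snap('side','s4')
cv2.imwrite('pics/s4c.png',cv2.resize(im[170:260,280:430,::-1],None,fx=5,fy=5,interpolation=cv2.INTER_CUBIC))
E
```

```text
t: 20.42
position: [0.5338, -0.2055, 0.126]
eef_rot: [[-0.062, 0.998, -0.002], [0.998, 0.062, 0.001], [0.001, -0.002, -1.0]]
ft_force: [0.5, -0.5, 0.3]
grip_width: 0.0355
gripper_force: 29.3
shift [-2.8 -0.4 16. ] az 0.001 shift after turn [-2.8 -0.4 16. ] closing 3.53 tilt [-0.0023  0.0012] q [-0.44  0.44  1.87  0.    0.84 -0.51] w 0.0355 ft [ 0.5 -0.5  0.3] t 20.425
```

View pics/s4c.png

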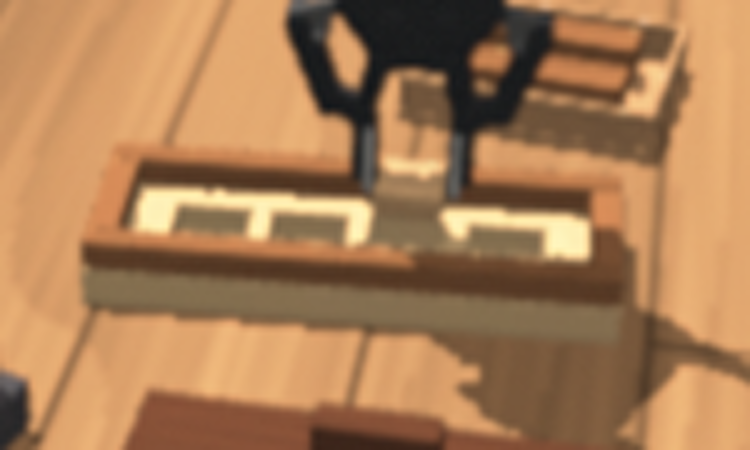

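Pad held level over pocket 1 (crop (410,190)), well aligned in x. Lower it in two steps, watching the force.

```bash
I="python3 -m inch"
$I '[-2.8,0,26,0,0,0,1,-2.8,0,26,0,0,0,1,-2.8,0,26,0,0,0,1]'
python3 go.py .5335 -.2083 .095 3.5
```

```text
t: 20.85
position: [0.5352, -0.2087, 0.1018]
eef_rot: [[-0.062, 0.998, 0.001], [0.998, 0.062, -0.0], [-0.0, 0.001, -1.0]]
ft_force: [0.5, -0.3, 0.1]
grip_width: 0.0352
gripper_force: 29.6
shift [ 0.5 -1.7  6.8] az 0.001 shift after turn [ 0.5 -1.7  6.8] closing 3.55 tilt [ 0.0009 -0.0004] q [-0.45  0.48  1.87  0.    0.79 -0.51] w 0.0352 ft [ 0.5 -0.3  0.1] t 20.85
```

```bash
I="python3 -m inch"
$I '[0.5,-1.5,7,0,0,0,1,0.5,-1.5,7,0,0,0,1,0.5,-1.5,7,0,0,0,1,0.5,-1.5,7,0,0,0,1]'
python3 go.py .5335 -.2083 .095 3.5
```

```text
t: 21.35
position: [0.5333, -0.2087, 0.0941]
eef_rot: [[-0.061, 0.998, 0.0], [0.998, 0.061, -0.0], [-0.0, 0.0, -1.0]]
ft_force: [0.5, 0.2, 0.3]
grip_width: 0.0351
gripper_force: 29.6
shift [ 0.4  0.2 -0.9] az -0.0 shift after turn [ 0.4  0.2 -0.9] closing 3.49 tilt [ 0.0002 -0.0001] q [-0.45  0.49  1.87  0.    0.78 -0.51] w 0.0351 ft [0.5 0.2 0.3] t 21.35
```

```bash
I="python3 -m inch"
$I '[0,0,0,0,0,0,-0.03,0,0,0,0,0,0,-0.03,0,0,0,0,0,0,-0.03]'
$I '[0,0,-100,0,0,0,-0.1,0,0,-100,0,0,0,-0.1,0,0,-100,0,0,0,-0.1,0,0,-100,0,0,0,-0.1]'
python3 go.py .5344 .2776 .16 12.3
```

```text
t: 21.72
position: [0.5332, -0.2087, 0.0939]
eef_rot: [[-0.061, 0.998, -0.0], [0.998, 0.061, 0.0], [0.0, -0.0, -1.0]]
ft_force: [-0.0, -0.6, 0.5]
grip_width: 0.0438
gripper_force: 0.0
t: 22.22
position: [0.5326, -0.2084, 0.1933]
eef_rot: [[-0.061, 0.998, -0.001], [0.998, 0.061, 0.001], [0.001, -0.001, -1.0]]
ft_force: [-0.0, 0.3, -0.3]
grip_width: 0.0472
gripper_force: 0.0
shift [485.   31.5  33.5] az -0.154 shift after turn [474.5 105.3  33.3] closing 3.49 tilt [-0.0012  0.0005] q [-0.45  0.34  1.84 -0.    0.96 -0.51] w 0.0472 ft [-0.   0.3 -0.3] t 22.225
```

```bash
I="python3 -m inch"
$I '[245,16,0,0,0,-0.154,-0.1,245,16,0,0,0,-0.154,-0.1,245,16,0,0,0,-0.154,-0.1,245,16,0,0,0,-0.154,-0.1]' >/dev/null
python3 - <<'E'
from h import *
im=snap('top','t3')
cv2.imwrite('pics/t3c.png',cv2.resize(im[190:350,120:440,::-1],None,fx=2.5,fy=2.5,interpolation=cv2.INTER_CUBIC))
E
python3 go.py .5344 .2776 .16 12.3
```

```text
shift [226.5  52.8  32.9] az 0.003 shift after turn [226.9  52.   31.6] closing 12.47 tilt [-0.0048  0.0053] q [ 0.    0.28  1.93  0.01  0.94 -0.22] w 0.0472 ft [-0.6  3.2 -0.2] t 22.775
```

View pics/t3c.png

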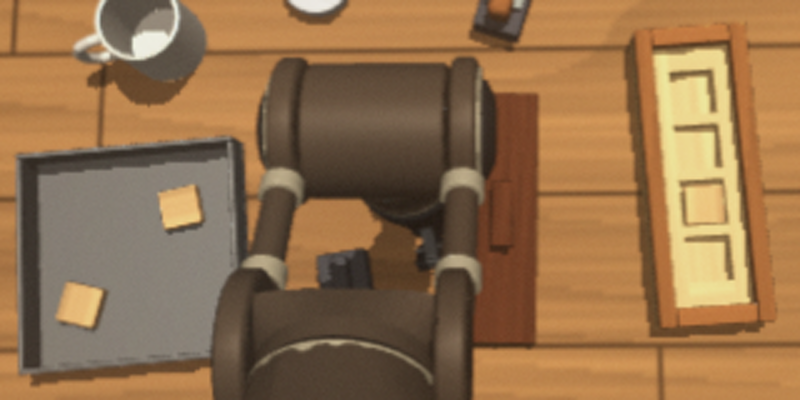

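Pad 1 sits flush in pocket 1 at crop (704,205). On to the second pad.

```bash
I="python3 -m inch"
$I '[228,52,32,0,0,0,-0.1,228,52,32,0,0,0,-0.1,228,52,32,0,0,0,-0.1,228,52,32,0,0,0,-0.1,228,52,32,0,0,0,-0.1]' >/dev/null
$I '[0,0,40,0,0,0,-0.1,0,0,40,0,0,0,-0.1,0,0,40,0,0,0,-0.1]' >/dev/null
python3 go.py .5344 .2776 .085 12.3
```

```text
shift [ 8.3 -0.  36.6] az -0.001 shift after turn [ 8.3 -0.1 36.6] closing 12.25 tilt [-0.0014 -0.0007] q [ 0.39  0.49  1.8  -0.    0.86  0.18] w 0.0471 ft [0.4 0.5 1.4] t 23.775
```

```bash
I="python3 -m inch"
$I '[8.3,0,20,0,0,0,-0.1,8.3,0,37,0,0,0,-0.1,8.3,0,37,0,0,0,-0.1,8.3,0,37,0,0,0,-0.1]' >/dev/null
python3 go.py .5344 .2776 .085 12.3
```

```text
shift [-1.1 -0.4 -0.4] az 0.0 shift after turn [-1.1 -0.4 -0.4] closing 12.32 tilt [-0.0004 -0.0002] q [ 0.41  0.55  1.8  -0.    0.79  0.19] w 0.0471 ft [ 0.9  0.1 -0.4] t 24.275
```

```bash
I="python3 -m inch"
$I '[-1,0,0,0,0,0,-0.1,-1,0,0,0,0,0,1, -1,0,0,0,0,0,1, -1,0,0,0,0,0,1, -1,0,0,0,0,0,1]' 30
$I '[0,0,-110,0,0,0,1, 0,0,-110,0,0,0,1, 0,0,-110,0,0,0,1, 0,0,-110,0,0,0,1]'
python3 go.py .5855 -.2066 .19 3.5
```

```text
t: 24.9
position: [0.5355, 0.278, 0.0857]
eef_rot: [[-0.213, 0.977, 0.001], [0.977, 0.213, 0.0], [0.0, 0.002, -1.0]]
ft_force: [0.6, -0.3, 4.7]
grip_width: 0.0348
gripper_force: 30.9
t: 25.4
position: [0.534, 0.2775, 0.194]
eef_rot: [[-0.213, 0.977, -0.002], [0.977, 0.213, -0.001], [-0.0, -0.002, -1.0]]
ft_force: [-1.2, -0.3, -0.4]
grip_width: 0.035
gripper_force: 30.4
shift [-483.9  -53.     4.2] az 0.154 shift after turn [-486.3   21.9    4. ] closing 12.32 tilt [-0.0017 -0.0007] q [0.41 0.39 1.77 0.   0.99 0.19] w 0.035 ft [-1.2 -0.3 -0.4] t 25.4
```

```bash
I="python3 -m inch"
$I '[-242,-26,0,0,0,0,1,-242,-26,0,0,0,0,1,-242,-26,0,0,0,0,1,-242,-26,0,0,0,0,1]' >/dev/null
$I '[-242,-27,0,0,0,0.154,1,-242,-27,0,0,0,0.154,1,-242,-27,0,0,0,0.154,1,-242,-27,0,0,0,0.154,1,-242,-27,0,0,0,0.154,1]' >/dev/null
$I '[0,0,65,0,0,0,1,0,0,65,0,0,0,1,0,0,65,0,0,0,1]' 
python3 go.py .5855 -.2066 .095 3.5
```

```text
t: 26.9
position: [0.5857, -0.2051, 0.129]
eef_rot: [[-0.062, 0.998, -0.003], [0.998, 0.062, 0.001], [0.001, -0.002, -1.0]]
ft_force: [0.2, 0.6, -0.2]
grip_width: 0.0352
gripper_force: 30.4
shift [-1.5 -0.2 34. ] az 0.001 shift after turn [-1.5 -0.2 34. ] closing 3.56 tilt [-0.0026  0.0013] q [-0.41  0.51  1.75  0.    0.89 -0.47] w 0.0352 ft [ 0.2  0.6 -0.2] t 26.9
```

```bash
I="python3 -m inch"
$I '[-1.5,0,26,0,0,0,1,-1.5,0,26,0,0,0,1,-1.5,0,26,0,0,0,1]' 
python3 go.py .5855 -.2066 .095 3.5
```

```text
t: 27.28
position: [0.5876, -0.2079, 0.106]
eef_rot: [[-0.062, 0.998, 0.003], [0.998, 0.062, -0.001], [-0.001, 0.003, -1.0]]
ft_force: [0.8, 0.2, 0.7]
grip_width: 0.0352
gripper_force: 30.4
shift [ 1.5 -2.1 11. ] az 0.0 shift after turn [ 1.4 -2.1 11. ] closing 3.53 tilt [ 0.0029 -0.0012] q [-0.41  0.55  1.75  0.    0.85 -0.47] w 0.0352 ft [0.8 0.2 0.7] t 27.275
```

```bash
I="python3 -m inch"
$I '[1,-1.5,5,0,0,0,1,1,-1.5,11,0,0,0,1,1,-1.5,11,0,0,0,1,1,-1.5,11,0,0,0,1]' 
python3 go.py .5855 -.2066 .095 3.5
```

```text
t: 27.78
position: [0.585, -0.207, 0.0929]
eef_rot: [[-0.061, 0.998, 0.0], [0.998, 0.061, 0.0], [-0.0, 0.0, -1.0]]
ft_force: [1.6, 0.1, 0.7]
grip_width: 0.0351
gripper_force: 30.9
shift [ 0.4  0.6 -2.1] az -0.0 shift after turn [ 0.4  0.6 -2.1] closing 3.49 tilt [0.0002 0.    ] q [-0.41  0.56  1.75  0.    0.82 -0.47] w 0.0351 ft [1.6 0.1 0.7] t 27.775
```

```bash
I="python3 -m inch"
$I '[0.4,0.5,-1.5,0,0,0,1,0.4,0.5,-1.5,0,0,0,-0.03,0.4,0.5,-1.5,0,0,0,-0.03,0.4,0.5,-1.5,0,0,0,-0.03]'
$I '[0,0,-100,0,0,0,-0.1,0,0,-100,0,0,0,-0.1,0,0,-100,0,0,0,-0.1,0,0,-100,0,0,0,-0.1]' >/dev/null
python3 go.py .4451 .3653 .17 -14.5
```

```text
t: 28.28
position: [0.5853, -0.2065, 0.0943]
eef_rot: [[-0.061, 0.998, -0.0], [0.998, 0.061, 0.0], [0.0, -0.0, -1.0]]
ft_force: [0.5, 0.4, -0.0]
grip_width: 0.0441
gripper_force: 0.0
shift [ 579.  -104.6   24.3] az 0.314 shift after turn [ 518.4 -278.4   23.9] closing 3.5 tilt [-0.001   0.0004] q [-0.41  0.42  1.72 -0.    1.   -0.47] w 0.0465 ft [ 0.1 -0.   0. ] t 28.775
```

```bash
I="python3 -m inch"
$I '[289,-52,0,0,0,0,-0.1,289,-52,0,0,0,0,-0.1,289,-52,0,0,0,0,-0.1,289,-52,0,0,0,0,-0.1,289,-52,0,0,0,0,-0.1]' >/dev/null
$I '[290,-53,24,0,0,0.314,-0.1,290,-53,24,0,0,0.314,-0.1,290,-53,24,0,0,0.314,-0.1,290,-53,24,0,0,0.314,-0.1,290,-53,24,0,0,0.314,-0.1]' >/dev/null
$I '[0,0,40,0,0,0,-0.1,0,0,40,0,0,0,-0.1,0,0,40,0,0,0,-0.1]' >/dev/null
python3 go.py .4451 .3653 .085 -14.5
```

```text
shift [ 1.3  0.1 44.6] az -0.001 shift after turn [ 1.2 -0.  44.6] closing -14.53 tilt [-0.0019 -0.0015] q [ 0.61  0.44  1.86 -0.    0.85  0.86] w 0.0471 ft [ 1.  -0.  -0.5] t 30.4
```

```bash
I="python3 -m inch"
$I '[1,0,20,0,0,0,-0.1,1,0,44,0,0,0,-0.1,1,0,44,0,0,0,-0.1,1,0,44,0,0,0,-0.1]' >/dev/null
python3 go.py .4451 .3653 .085 -14.5
$I '[0,0,0,0,0,0,1, 0,0,0,0,0,0,1, 0,0,0,0,0,0,1, 0,0,0,0,0,0,1]' 30
$I '[0,0,-110,0,0,0,1, 0,0,-110,0,0,0,1, 0,0,-110,0,0,0,1, 0,0,-110,0,0,0,1]' >/dev/null
python3 go.py .4817 -.213 .19 3.5
```

```text
shift [-0.8 -0.8  1.8] az -0.001 shift after turn [-0.8 -0.8  1.8] closing -14.54 tilt [0.0007 0.0005] q [ 0.61  0.51  1.86 -0.    0.77  0.87] w 0.0474 ft [-0.3 -0.1  0. ] t 30.9
t: 31.4
position: [0.4464, 0.3665, 0.0876]
eef_rot: [[0.25, 0.968, 0.002], [0.968, -0.25, 0.001], [0.002, 0.002, -1.0]]
ft_force: [0.3, -0.5, 6.2]
grip_width: 0.035
gripper_force: 30.5
shift [-550.9  180.5    6.1] az -0.314 shift after turn [-579.7    1.5    5.7] closing -14.49 tilt [-0.0012 -0.0008] q [0.61 0.34 1.83 0.   0.97 0.87] w 0.0349 ft [-0.7 -0.9 -1.3] t 31.9
```

```bash
I="python3 -m inch"
$I '[-275,90,0,0,0,0,1,-275,90,0,0,0,0,1,-275,90,0,0,0,0,1,-275,90,0,0,0,0,1,-275,90,0,0,0,0,1]' >/dev/null
$I '[-275,90,0,0,0,-0.314,1,-275,90,0,0,0,-0.314,1,-275,90,0,0,0,-0.314,1,-275,90,0,0,0,-0.314,1,-275,90,0,0,0,-0.314,1]' >/dev/null
$I '[0,0,65,0,0,0,1,0,0,65,0,0,0,1,0,0,65,0,0,0,1]' 
python3 go.py .4817 -.212 .096 3.5
```

```text
t: 33.52
position: [0.4812, -0.2108, 0.1303]
eef_rot: [[-0.061, 0.998, -0.003], [0.998, 0.061, 0.002], [0.002, -0.003, -1.0]]
ft_force: [0.7, 0.7, -0.9]
grip_width: 0.0349
gripper_force: 30.2
shift [-1.3  0.5 34.3] az 0.0 shift after turn [-1.3  0.5 34.3] closing 3.52 tilt [-0.0028  0.0016] q [-0.5   0.36  1.98  0.    0.81 -0.56] w 0.0349 ft [ 0.7  0.7 -0.9] t 33.525
```

```bash
I="python3 -m inch"
$I '[-1,0,22,0,0,0,1,-1,0,22,0,0,0,1,-1,0,22,0,0,0,1]' >/dev/null
python3 go.py .4817 -.212 .096 3.5
```

```text
shift [ 0.7 -1.6 15.2] az 0.001 shift after turn [ 0.7 -1.6 15.2] closing 3.55 tilt [ 0.0027 -0.0014] q [-0.5   0.39  1.98  0.    0.77 -0.56] w 0.0348 ft [ 0.5 -0.9  1. ] t 33.9
```

```bash
I="python3 -m inch"
$I '[0.5,-1,7,0,0,0,1,0.5,-1,13,0,0,0,1,0.5,-1,13,0,0,0,1,0.5,-1,13,0,0,0,1]' 
python3 go.py .4817 -.212 .096 3.5
```

```text
t: 34.4
position: [0.481, -0.2121, 0.0962]
eef_rot: [[-0.061, 0.998, -0.0], [0.998, 0.061, 0.0], [0.0, -0.0, -1.0]]
ft_force: [-0.1, -0.2, 0.3]
grip_width: 0.035
gripper_force: 30.2
shift [0.1 0.7 0.2] az -0.0 shift after turn [0.1 0.7 0.2] closing 3.49 tilt [-0.0004  0.0002] q [-0.5   0.42  1.98 -0.    0.74 -0.56] w 0.035 ft [-0.1 -0.2  0.3] t 34.4
```

```bash
I="python3 -m inch"
$I '[0,0.5,0,0,0,0,-0.03,0,0.5,0,0,0,0,-0.03,0,0.5,0,0,0,0,-0.03]' >/dev/null
$I '[0,0,-110,0,0,0,0.3,0,0,-110,0,0,0,0.3,0,0,-110,0,0,0,0.3]' >/dev/null
$I '[-250,0,0,0,0,0.8,0.3,-250,0,0,0,0,0.8,0.3,-250,0,0,0,0,0.8,0.3,-250,0,0,0,0,0.8,0.3,-250,0,0,0,0,0.8,0.3]' 
$I '[0,0,0,0,0,0.856,0.3,0,0,0,0,0,0.856,0.3,0,0,0,0,0,0.856,0.3,0,0,0,0,0,0.856,0.3,0,0,0,0,0,0.856,0.3]' >/dev/null
python3 - <<'E'
from h import *
im=snap('top','t4')
a=cv2.resize(im[195:330,235:435,::-1],None,fx=4,fy=4,interpolation=cv2.INTER_CUBIC)
cv2.imwrite('pics/t4c.png',a)
E
python3 go.py .5235 -.0232 .16 -91.4
```

```text
t: 35.78
position: [0.4958, -0.4661, 0.2046]
eef_rot: [[0.679, 0.735, -0.0], [0.735, -0.679, -0.001], [-0.001, 0.001, -1.0]]
ft_force: [0.5, 0.2, -0.3]
grip_width: 0.0301
gripper_force: 0.0
shift [  14.3 -438.3   45.3] az -0.005 shift after turn [  16.6 -438.3   44.4] closing -91.71 tilt [-0.0021  0.0022] q [-0.81  0.51  1.57 -0.    1.07  0.79] w 0.0298 ft [-0.2 -0.2 -0.2] t 36.45
```

View pics/t4c.png

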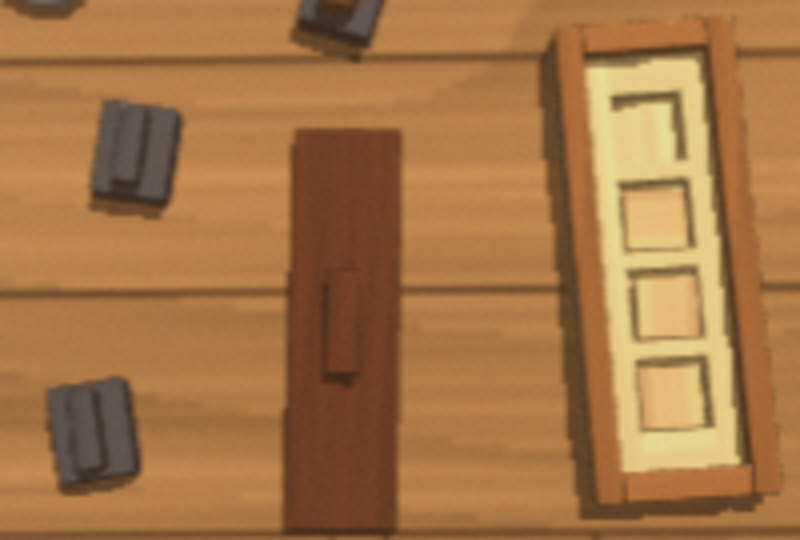

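The three pads are flush in pockets 0–2 (crop (673,395), (668,305), (657,215)), and the caul and weights haven't moved. Now the caul.

```bash
I="python3 -m inch"
python3 - <<'E'
from h import *
C=lambda l:np.array([(235+(x+.5)/4-.5,195+(y+.5)/4-.5) for x,y in l])
for n,l,a in(('caul',[(294,130),(401,130),(396,530),(284,530)],(.234,.064,.018)),('rib',[(327,270),(360,270),(355,375),(323,375)],(.06,.02,.04)),('w0',[(118,105),(145,108),(137,185),(112,183)],(.046,.016,.05)),('w1',[(66,392),(92,390),(102,468),(76,472)],(.046,.016,.05))):
    p,r=fit(C(l),*a);print(n,np.round(p[:2],4),np.degrees(p[2]).round(1),round(r*1e3,1))
E
$I '[7,-219,0,0,0,0,0.2,7,-219,0,0,0,0,0.2,7,-219,0,0,0,0,0.2,7,-219,0,0,0,0,0.2]' >/dev/null
$I '[7,-219,44,0,0,-0.005,0.2,7,-219,44,0,0,-0.005,0.2,7,-219,44,0,0,-0.005,0.2,7,-219,44,0,0,-0.005,0.2,7,-219,44,0,0,-0.005,0.2]' >/dev/null
$I '[0,0,30,0,0,0,0.2,0,0,30,0,0,0,0.2,0,0,30,0,0,0,0.2]' >/dev/null
python3 go.py .5235 -.0228 .0935 -91.4
```

```text
caul [ 0.5234 -0.0228] -1.4 0.6
rib [ 0.5237 -0.0217] -2.6 0.6
w0 [0.6257 0.0998] -4.6 0.5
w1 [0.4633 0.1226] 8.0 0.8
shift [ 1.9 -2.2 39.2] az 0.004 shift after turn [ 1.9 -2.2 39.2] closing -91.14 tilt [-0.     -0.0002] q [-0.13  0.35  1.98 -0.    0.81  1.46] w 0.0341 ft [-0.7  0.3  0.4] t 37.95
```

```bash
I="python3 -m inch"
$I '[2,-2,20,0,0,0.004,0.2,2,-2,38,0,0,0.004,0.2,2,-2,38,0,0,0.004,0.2,2,-2,38,0,0,0.004,0.2]' >/dev/null
python3 go.py .5235 -.0228 .0935 -91.4
$I '[0,0,0,0,0,0,1, 0,0,0,0,0,0,1, 0,0,0,0,0,0,1, 0,0,0,0,0,0,1]' 100
$I '[0,0,-90,0,0,0,1, 0,0,-90,0,0,0,1, 0,0,-90,0,0,0,1, 0,0,-90,0,0,0,1]'
python3 go.py .5595 -.2082 .17 -86.5
```

```text
shift [-0.2  0.4  1.2] az 0.001 shift after turn [-0.2  0.4  1.2] closing -91.34 tilt [ 0.0004 -0.0001] q [-0.13  0.42  1.99 -0.    0.73  1.47] w 0.0342 ft [0.9 0.1 0.9] t 38.45
t: 38.95
position: [0.5243, -0.0223, 0.0955]
eef_rot: [[1.0, -0.023, 0.002], [-0.023, -1.0, -0.0], [0.002, 0.0, -1.0]]
ft_force: [-1.4, 0.2, 6.0]
grip_width: 0.0176
gripper_force: 98.8
t: 39.45
position: [0.5222, -0.022, 0.1829]
eef_rot: [[1.0, -0.023, -0.003], [-0.023, -1.0, 0.0], [-0.003, -0.0, -1.0]]
ft_force: [-0.3, -0.1, -2.1]
grip_width: 0.0172
gripper_force: 98.4
shift [ 41.7 185.3  12.7] az -0.084 shift after turn [ 25.9 188.2  12.9] closing -91.33 tilt [-0.0028  0.0004] q [-0.13  0.27  1.96  0.    0.91  1.47] w 0.0172 ft [-0.3 -0.1 -2.1] t 39.45
```

```bash
I="python3 -m inch"
$I '[42,185,0,0,0,-0.084,1, 42,185,0,0,0,-0.084,1, 42,185,0,0,0,-0.084,1, 42,185,0,0,0,-0.084,1, 42,185,0,0,0,-0.084,1]' >/dev/null
$I '[0,0,30,0,0,0,1,0,0,30,0,0,0,1,0,0,30,0,0,0,1]'
python3 go.py .56 -.2082 .1165 -86.5
```

```text
t: 40.45
position: [0.5609, -0.2067, 0.1541]
eef_rot: [[0.998, 0.062, -0.001], [0.062, -0.998, 0.001], [-0.001, -0.001, -1.0]]
ft_force: [-0.1, 0.5, -2.2]
grip_width: 0.0179
gripper_force: 98.7
shift [-0.9  1.4 37.6] az 0.001 shift after turn [-1.   1.4 37.6] closing -86.43 tilt [-0.0012  0.0007] q [-0.43  0.44  1.8   0.    0.91  1.08] w 0.0179 ft [-0.1  0.5 -2.2] t 40.45
```

```bash
I="python3 -m inch"
$I '[-0.5,1.4,18,0,0,0,1,-0.5,1.4,18,0,0,0,1,-0.5,1.4,18,0,0,0,1]' 
python3 go.py .56 -.2082 .1165 -86.5
```

```text
t: 40.83
position: [0.5607, -0.2095, 0.1362]
eef_rot: [[0.998, 0.061, -0.0], [0.061, -0.998, 0.0], [-0.0, -0.0, -1.0]]
ft_force: [-0.3, 0.9, -2.0]
grip_width: 0.0177
gripper_force: 98.7
shift [-0.6 -1.3 19.7] az -0.0 shift after turn [-0.6 -1.3 19.7] closing -86.52 tilt [-0.0003  0.0002] q [-0.43  0.46  1.8   0.    0.88  1.08] w 0.0177 ft [-0.3  0.9 -2. ] t 40.825
```

```bash
I="python3 -m inch"
$I '[-0.5,-1,10,0,0,0,1,-0.5,-1,10,0,0,0,1,-0.5,-1,10,0,0,0,1]' 
$I '[0,0,6,0,0,0,1,0,0,6,0,0,0,1,0,0,6,0,0,0,1]' 
python3 go.py .56 -.2082 .1165 -86.5
```

```text
t: 41.2
position: [0.5601, -0.2085, 0.1262]
eef_rot: [[0.998, 0.061, -0.0], [0.061, -0.998, 0.0], [-0.0, -0.0, -1.0]]
ft_force: [-0.1, 0.3, -1.3]
grip_width: 0.0175
gripper_force: 98.7
t: 41.58
position: [0.5602, -0.2085, 0.1203]
eef_rot: [[0.998, 0.061, -0.0], [0.061, -0.998, 0.0], [-0.0, -0.0, -1.0]]
ft_force: [-0.4, 0.0, -1.7]
grip_width: 0.0177
gripper_force: 98.7
shift [-0.2 -0.4  3.8] az -0.0 shift after turn [-0.2 -0.4  3.8] closing -86.52 tilt [-0.0001  0.0001] q [-0.43  0.49  1.81 -0.    0.85  1.08] w 0.0177 ft [-0.4  0.  -1.7] t 41.575
```

Free inside the channel; lower the rest, release.

```bash
I="python3 -m inch"
$I '[0,0,3.5,0,0,0,1,0,0,3.5,0,0,0,1,0,0,3.5,0,0,0,1]' 
$I '[0,0,0,0,0,0,0.3,0,0,0,0,0,0,0.3,0,0,0,0,0,0,0.3]'
$I '[0,0,-110,0,0,0,0.3,0,0,-110,0,0,0,0.3,0,0,-110,0,0,0,0.3,0,0,-110,0,0,0,0.3]' >/dev/null
python3 go.py .6257 .0998 .2 -94.6
```

```text
t: 41.95
position: [0.5602, -0.2085, 0.1168]
eef_rot: [[0.998, 0.061, -0.0], [0.061, -0.998, 0.0], [-0.0, -0.0, -1.0]]
ft_force: [0.3, 0.1, -1.2]
grip_width: 0.0176
gripper_force: 98.8
t: 42.32
position: [0.5605, -0.2086, 0.1172]
eef_rot: [[0.998, 0.061, 0.001], [0.061, -0.998, -0.0], [0.001, 0.0, -1.0]]
ft_force: [0.7, 0.2, -0.1]
grip_width: 0.0299
gripper_force: 0.0
shift [  84.5 -303.6   26.7] az 0.141 shift after turn [  41.  -312.4   26.7] closing -86.52 tilt [-0.0005  0.0002] q [-0.43  0.34  1.76  0.    1.04  1.08] w 0.0303 ft [ 0.  -0.1 -0.4] t 42.825
```

```bash
I="python3 -m inch"
$I '[0,240,0,0,0,0.1,0.3,0,240,0,0,0,0.1,0.3,0,240,0,0,0,0.1,0.3,0,240,0,0,0,0.1,0.3,0,240,0,0,0,0.1,0.3]' >/dev/null
python3 - <<'E'
from h import *
im=snap('top','t5');manip.capture('top')
a=cv2.resize(im[195:330,235:435,::-1],None,fx=4,fy=4,interpolation=cv2.INTER_CUBIC)
cv2.imwrite('pics/t5c.png',a)
for d in manip.boxes_of('top','weight0'):print(np.round(d['xyz'],3),round(d['score'],2))
E
```

```text
[0.624 0.097 0.031] 0.66
[0.463 0.121 0.027] 0.65
```

View pics/t5c.png

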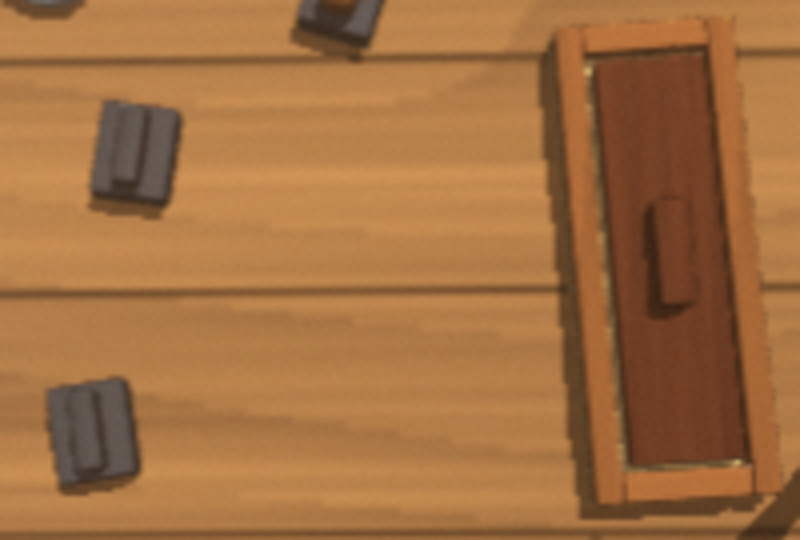

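The caul is fully in the channel, grip up (rib at crop (675,250)); weights at (130,155) and (90,432) unmoved. I'll compute the weight targets.

```bash
python3 - <<'E'
from h import *
C=lambda l:np.array([(235+(x+.5)/4-.5,195+(y+.5)/4-.5) for x,y in l])
for n,l,a in(('caul',[(595,58),(706,54),(745,460),(630,466)],(.234,.064,.039)),('rib',[(657,196),(688,199),(693,303),(662,305)],(.06,.02,.061)),('w0',[(118,106),(148,108),(138,185),(112,183)],(.046,.016,.05)),('w1',[(66,392),(95,390),(104,468),(78,472)],(.046,.016,.05))):
    p,r=fit(C(l),*a);print(n,np.round(p[:2],4),np.degrees(p[2]).round(1),round(r*1e3,1))
a=np.radians(3.5)
for k in(-.073,.073):print(np.array([.5599,-.2085])+k*np.array([np.cos(a),np.sin(a)]))
E
python3 go.py .6257 .0998 .2 -94.6
```

```text
caul [ 0.5603 -0.2085] 3.0 0.5
rib [ 0.5603 -0.2085] 0.4 1.1
w0 [0.6256 0.0993] -5.1 0.5
w1 [0.4633 0.1216] 8.3 0.7
[ 0.48703616 -0.21295654]
[ 0.63276384 -0.20404346]
shift [  30.5 -548.    26.1] az 0.041 shift after turn [   7.9 -548.8   24.2] closing -92.25 tilt [-0.0034  0.0037] q [-0.72  0.58  1.42  0.    1.15  0.89] w 0.0298 ft [-0.6  0.4 -1. ] t 43.6
```

```bash
I="python3 -m inch"
$I '[15,-274,0,0,0,0,0.2,15,-274,0,0,0,0,0.2,15,-274,0,0,0,0,0.2,15,-274,0,0,0,0,0.2,15,-274,0,0,0,0,0.2]' >/dev/null
$I '[15,-274,25,0,0,0.041,0.2,15,-274,25,0,0,0.041,0.2,15,-274,25,0,0,0.041,0.2,15,-274,25,0,0,0.041,0.2,15,-274,25,0,0,0.041,0.2]' >/dev/null
$I '[0,0,55,0,0,0,0.2,0,0,55,0,0,0,0.2,0,0,55,0,0,0,0.2]' >/dev/null
python3 go.py .6257 .0995 .1035 -94.8
python3 - <<'E'
from h import *
manip.capture('side')
for d in manip.boxes_of('side','weight0'):print(np.round(d['xyz'],3),round(d['score'],2))
E
```

```text
shift [-0.7 -1.2 43.9] az 0.004 shift after turn [-0.7 -1.2 43.9] closing -94.59 tilt [ 0.0001 -0.0002] q [ 0.09  0.5   1.71 -0.    0.93  1.74] w 0.0341 ft [-0.6 -0.3 -0.2] t 45.225
[0.464 0.132 0.027] 0.74
[0.62  0.111 0.033] 0.68
```

```bash
I="python3 -m inch"
$I '[-0.7,-1.2,22,0,0,0.004,0.2,-0.7,-1.2,42,0,0,0.004,0.2,-0.7,-1.2,42,0,0,0.004,0.2,-0.7,-1.2,42,0,0,0.004,0.2]' 
python3 go.py .6257 .0995 .1035 -94.8
```

```text
t: 45.82
position: [0.6254, 0.0995, 0.1042]
eef_rot: [[0.996, -0.084, -0.001], [-0.084, -0.996, -0.0], [-0.001, 0.0, -1.0]]
ft_force: [0.2, -0.3, -0.1]
grip_width: 0.0342
gripper_force: 0.0
shift [ 0.3 -0.   0.7] az -0.001 shift after turn [ 0.3 -0.   0.7] closing -94.83 tilt [-0.001  -0.0001] q [ 0.09  0.57  1.72 -0.    0.86  1.74] w 0.0342 ft [ 0.2 -0.3 -0.1] t 45.825
```

```bash
I="python3 -m inch"
$I '[0,0,0,0,0,0,1, 0,0,0,0,0,0,1, 0,0,0,0,0,0,1, 0,0,0,0,0,0,1,0,0,0,0,0,0,1]' 100
$I '[0,0,-110,0,0,0,1, 0,0,-110,0,0,0,1, 0,0,-110,0,0,0,1, 0,0,-110,0,0,0,1]'
python3 go.py .6331 -.2043 .21 -86.6
```

```text
t: 46.45
position: [0.6264, 0.0997, 0.1058]
eef_rot: [[0.996, -0.084, 0.002], [-0.084, -0.996, 0.0], [0.002, -0.0, -1.0]]
ft_force: [0.2, 0.7, 4.7]
grip_width: 0.0136
gripper_force: 99.9
t: 46.95
position: [0.6235, 0.0993, 0.212]
eef_rot: [[0.996, -0.084, -0.006], [-0.084, -0.996, -0.001], [-0.005, 0.001, -1.0]]
ft_force: [-1.1, -0.2, -5.9]
grip_width: 0.0135
gripper_force: 99.1
shift [ 35.1 301.7   2.2] az -0.144 shift after turn [ -8.4 303.6   2. ] closing -94.82 tilt [-0.0056 -0.0007] q [ 0.09  0.42  1.68 -0.    1.05  1.74] w 0.0135 ft [-1.1 -0.2 -5.9] t 46.95
```

```bash
I="python3 -m inch"
$I '[18,150,0,0,0,0,1,18,150,0,0,0,0,1,18,150,0,0,0,0,1,18,150,0,0,0,0,1]' >/dev/null
$I '[18,152,0,0,0,-0.144,1,18,152,0,0,0,-0.144,1,18,152,0,0,0,-0.144,1,18,152,0,0,0,-0.144,1]' >/dev/null
$I '[0,0,40,0,0,0,1,0,0,40,0,0,0,1,0,0,40,0,0,0,1]' 
python3 go.py .6331 -.2043 .1448 -86.6
```

```text
t: 48.32
position: [0.6358, -0.2028, 0.174]
eef_rot: [[0.998, 0.061, -0.002], [0.061, -0.998, 0.001], [-0.002, -0.001, -1.0]]
ft_force: [0.3, 0.2, -4.2]
grip_width: 0.0133
gripper_force: 99.7
shift [-2.7  1.4 29.2] az 0.002 shift after turn [-2.8  1.4 29.2] closing -86.49 tilt [-0.002   0.0012] q [-0.37  0.52  1.61  0.    1.01  1.14] w 0.0133 ft [ 0.3  0.2 -4.2] t 48.325
```

```bash
I="python3 -m inch"
$I '[-2.5,1,18,0,0,0,1,-2.5,1,18,0,0,0,1,-2.5,1,18,0,0,0,1,-2.5,1,18,0,0,0,1]' 
python3 go.py .6331 -.2043 .1448 -86.6
```

```text
t: 48.82
position: [0.6341, -0.2058, 0.1576]
eef_rot: [[0.998, 0.06, 0.001], [0.06, -0.998, -0.0], [0.001, 0.001, -1.0]]
ft_force: [0.3, 0.8, -3.7]
grip_width: 0.0135
gripper_force: 99.8
shift [-1.  -1.6 12.8] az 0.0 shift after turn [-0.9 -1.6 12.8] closing -86.58 tilt [ 0.0013 -0.0004] q [-0.38  0.54  1.62  0.    0.98  1.13] w 0.0135 ft [ 0.3  0.8 -3.7] t 48.825
```

```bash
I="python3 -m inch"
$I '[-0.8,-1.5,9,0,0,0,1,-0.8,-1.5,9,0,0,0,1,-0.8,-1.5,9,0,0,0,1,-0.8,-1.5,9,0,0,0,1]' >/dev/null
python3 go.py .6331 -.2043 .1448 -86.6
$I '[0,0,2,0,0,0,1,0,0,2,0,0,0,1,0,0,2,0,0,0,1]'
```

```text
shift [0.1 0.1 3.2] az 0.0 shift after turn [0.1 0.1 3.2] closing -86.58 tilt [ 0.0003 -0.0001] q [-0.38  0.55  1.63 -0.    0.96  1.13] w 0.0138 ft [-1.1 -1.  -4.9] t 49.325
t: 49.7
position: [0.6328, -0.2041, 0.1458]
eef_rot: [[0.998, 0.06, -0.0], [0.06, -0.998, 0.0], [-0.0, -0.0, -1.0]]
ft_force: [0.2, 0.1, -4.3]
grip_width: 0.0134
gripper_force: 99.8
```

Another 1.2 mm to contact, then release.

```bash
I="python3 -m inch"
$I '[0,0,1.2,0,0,0,1,0,0,1.2,0,0,0,1,0,0,1.2,0,0,0,1]'
$I '[0,0,0,0,0,0,0.2,0,0,0,0,0,0,0.2,0,0,0,0,0,0,0.2]'
$I '[0,0,-80,0,0,0,0.2,0,0,-80,0,0,0,0.2,0,0,-80,0,0,0,0.2,0,0,-80,0,0,0,0.2]' >/dev/null
python3 - <<'E'
from h import *
manip.capture('side')
for d in manip.boxes_of('side','weight0'):print(np.round(d['xyz'],3),round(d['score'],2))
manip.capture('top')
for d in manip.boxes_of('top','weight0'):print(np.round(d['xyz'],3),round(d['score'],2))
E
python3 go.py .4633 .1216 .2 -81.7
```

```text
t: 50.08
position: [0.633, -0.2042, 0.1449]
eef_rot: [[0.998, 0.06, 0.0], [0.06, -0.998, -0.0], [0.0, 0.0, -1.0]]
ft_force: [-0.7, -0.3, -4.2]
grip_width: 0.0135
gripper_force: 99.9
t: 50.45
position: [0.6334, -0.2043, 0.1455]
eef_rot: [[0.998, 0.06, 0.001], [0.06, -0.998, -0.001], [0.001, 0.001, -1.0]]
ft_force: [-0.3, 0.9, -0.5]
grip_width: 0.0341
gripper_force: 0.0
[0.463 0.133 0.024] 0.71
[ 0.627 -0.19   0.071] 0.62
[ 0.474 -0.44   0.031] 0.39
[0.464 0.121 0.028] 0.66
shift [-148.8 -334.8   23.6] az -0.085 shift after turn [-119.8 -346.3   22.7] closing -86.58 tilt [-0.0031  0.0012] q [-0.38  0.46  1.59 -0.    1.09  1.13] w 0.0344 ft [0.  0.1 0.2] t 51.15
```

```bash
I="python3 -m inch"
$I '[-74,-167,0,0,0,0,0.2,-74,-167,0,0,0,0,0.2,-74,-167,0,0,0,0,0.2,-74,-167,0,0,0,0,0.2]' >/dev/null
$I '[-75,-168,24,0,0,-0.085,0.2,-75,-168,24,0,0,-0.085,0.2,-75,-168,24,0,0,-0.085,0.2,-75,-168,24,0,0,-0.085,0.2]' >/dev/null
$I '[0,0,55,0,0,0,0.2,0,0,55,0,0,0,0.2,0,0,55,0,0,0,0.2]' >/dev/null
python3 go.py .4633 .1216 .1035 -81.7
python3 - <<'E'
from h import *
manip.capture('side')
for d in manip.boxes_of('side','weight0'):print(np.round(d['xyz'],3),round(d['score'],2))
E
```

```text
shift [-1.9 -1.3 42.8] az -0.001 shift after turn [-1.9 -1.3 42.8] closing -81.78 tilt [ 0.0009 -0.0001] q [ 0.16  0.26  2.07 -0.    0.81  1.59] w 0.0342 ft [ 0.7  0.8 -0.2] t 52.525
[0.462 0.13  0.025] 0.93
[ 0.628 -0.189  0.069] 0.65
[0.751 0.16  0.028] 0.21
```

```bash
I="python3 -m inch"
$I '[-1.9,-1.2,22,0,0,0,0.2,-1.9,-1.2,42,0,0,0,0.2,-1.9,-1.2,42,0,0,0,0.2,-1.9,-1.2,42,0,0,0,0.2]' >/dev/null
python3 go.py .4633 .1216 .1035 -81.7
$I '[0,0,0,0,0,0,1, 0,0,0,0,0,0,1, 0,0,0,0,0,0,1, 0,0,0,0,0,0,1,0,0,0,0,0,0,1]' 100
$I '[0,0,-110,0,0,0,1, 0,0,-110,0,0,0,1, 0,0,-110,0,0,0,1, 0,0,-110,0,0,0,1]'
python3 go.py .4874 -.2129 .21 -86.6
```

```text
shift [-0.2  0.7  1.7] az -0.0 shift after turn [-0.2  0.7  1.7] closing -81.72 tilt [0.003  0.0004] q [ 0.17  0.33  2.09 -0.    0.72  1.59] w 0.0342 ft [0.5 0.2 0.7] t 53.125
t: 53.75
position: [0.4632, 0.1226, 0.1053]
eef_rot: [[0.99, 0.144, 0.003], [0.144, -0.99, 0.0], [0.003, -0.0, -1.0]]
ft_force: [-1.0, 0.1, 6.7]
grip_width: 0.0136
gripper_force: 98.4
t: 54.25
position: [0.4603, 0.122, 0.2123]
eef_rot: [[0.99, 0.144, -0.003], [0.144, -0.99, -0.001], [-0.003, 0.0, -1.0]]
ft_force: [0.3, 0.3, -5.9]
grip_width: 0.0135
gripper_force: 99.6
shift [-21.5 335.3   2.4] az 0.086 shift after turn [  7.2 335.9   2.3] closing -81.7 tilt [-0.0034 -0.0006] q [ 0.17  0.14  2.05 -0.    0.96  1.59] w 0.0135 ft [ 0.3  0.3 -5.9] t 54.25
```

```bash
I="python3 -m inch"
$I '[-12,167,0,0,0,0,1,-12,167,0,0,0,0,1,-12,167,0,0,0,0,1,-12,167,0,0,0,0,1]' >/dev/null
$I '[-12,168,0,0,0,0.086,1,-12,168,0,0,0,0.086,1,-12,168,0,0,0,0.086,1,-12,168,0,0,0,0.086,1,-12,168,0,0,0,0.086,1]' >/dev/null
$I '[0,0,40,0,0,0,1,0,0,40,0,0,0,1,0,0,40,0,0,0,1]' 
python3 go.py .4874 -.2129 .1445 -86.6
```

```text
t: 55.75
position: [0.4865, -0.2114, 0.1735]
eef_rot: [[0.998, 0.06, -0.001], [0.06, -0.998, 0.001], [-0.001, -0.001, -1.0]]
ft_force: [0.6, -1.3, -5.5]
grip_width: 0.0135
gripper_force: 100.7
shift [ 0.8  1.6 29. ] az 0.001 shift after turn [ 0.8  1.5 29. ] closing -86.54 tilt [-0.001   0.0008] q [-0.49  0.3   1.95  0.    0.9   1.02] w 0.0135 ft [ 0.6 -1.3 -5.5] t 55.75
```

```bash
I="python3 -m inch"
$I '[0.8,1.2,18,0,0,0,1,0.8,1.2,18,0,0,0,1,0.8,1.2,18,0,0,0,1,0.8,1.2,18,0,0,0,1]' >/dev/null
python3 go.py .4874 -.2129 .1445 -86.6
```

```text
shift [-0.3 -1.2 11.6] az -0.001 shift after turn [-0.3 -1.2 11.6] closing -86.64 tilt [ 0.0009 -0.0005] q [-0.5   0.33  1.95  0.    0.86  1.02] w 0.0131 ft [-0.8 -0.1 -5.4] t 56.25
```

```bash
I="python3 -m inch"
$I '[-0.3,-1.1,8,0,0,0,1,-0.3,-1.1,8,0,0,0,1,-0.3,-1.1,8,0,0,0,1,-0.3,-1.1,8,0,0,0,1]' >/dev/null
$I '[0,0,2.5,0,0,0,1,0,0,2.5,0,0,0,1,0,0,2.5,0,0,0,1]'
python3 go.py .4874 -.2129 .1445 -86.6
```

```text
t: 57.12
position: [0.4871, -0.2127, 0.1451]
eef_rot: [[0.998, 0.059, -0.0], [0.059, -0.998, 0.0], [-0.0, -0.0, -1.0]]
ft_force: [0.7, 0.7, -5.3]
grip_width: 0.0136
gripper_force: 100.8
shift [0.3 0.2 0.6] az -0.001 shift after turn [0.3 0.2 0.6] closing -86.63 tilt [-0.0001  0.    ] q [-0.49  0.34  1.96 -0.    0.84  1.02] w 0.0136 ft [ 0.7  0.7 -5.3] t 57.125
```

```bash
I="python3 -m inch"
$I '[0.2,0,0.8,0,0,0,1,0.2,0,0.8,0,0,0,1,0.2,0,0.8,0,0,0,1]'
$I '[0,0,0,0,0,0,0.2,0,0,0,0,0,0,0.2,0,0,0,0,0,0,0.2]' >/dev/null
$I '[0,0,-110,0,0,0,0.2,0,0,-110,0,0,0,0.2,0,0,-110,0,0,0,0.2,0,0,-110,0,0,0,0.2]' >/dev/null
$I '[0,-300,0,0,0,0,0.2,0,-300,0,0,0,0,0.2,0,-300,0,0,0,0,0.2,0,-300,0,0,0,0,0.2,0,-300,0,0,0,0,0.2]' >/dev/null
$I '[0,0,0,0,0,0,0.2,0,0,0,0,0,0,0.2,0,0,0,0,0,0,0.2]'
python3 - <<'E'
from h import *
im=snap('top','t6')
cv2.imwrite('pics/t6c.png',cv2.resize(im[190:335,360:535,::-1],None,fx=4,fy=4,interpolation=cv2.INTER_CUBIC))
im=snap('side','s6')
E
```

```text
t: 57.5
position: [0.4874, -0.2128, 0.1444]
eef_rot: [[0.998, 0.059, 0.0], [0.059, -0.998, -0.0], [0.0, 0.0, -1.0]]
ft_force: [-0.0, 0.1, -5.3]
grip_width: 0.0136
gripper_force: 101.1
t: 59.38
position: [0.4694, 0.0856, 0.2536]
eef_rot: [[0.998, 0.057, -0.002], [0.057, -0.998, -0.0], [-0.002, 0.0, -1.0]]
ft_force: [0.1, 0.3, 0.3]
grip_width: 0.0339
gripper_force: 0.0
```

View pics/t6c.png

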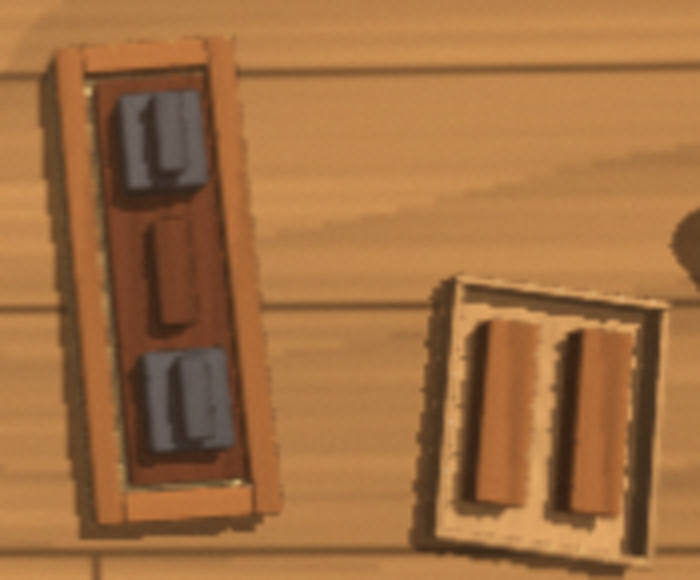

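View pics/s6.png

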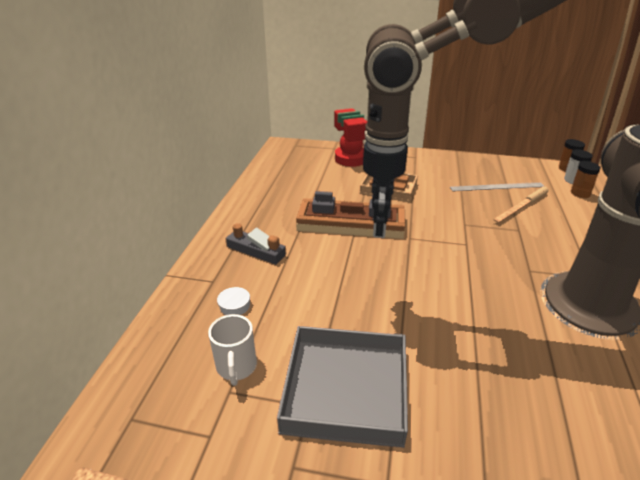

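Both weights stand upright on the caul, one either side of the grip (crop (163,140) and (190,400)); the bin is empty and the bystanders haven't moved. I'll check how well the weights are centred.

```bash
python3 - <<'E'
from h import *
C=lambda l:np.array([(360+(x+.5)/4-.5,190+(y+.5)/4-.5) for x,y in l])
for n,l,a in(('w0',[(152,93),(181,91),(189,170),(160,173)],(.046,.016,.089)),('w1',[(179,357),(206,355),(216,440),(188,444)],(.046,.016,.089)),('w0b',[(118,97),(199,91),(208,184),(127,190)],(.056,.046,.067)),('w1b',[(144,354),(223,348),(235,445),(152,452)],(.056,.046,.067))):
    p,r=fit(C(l),*a);d=p[:2]-[.5603,-.2085];t=np.radians(3.3)
    print(n,'along,across mm',np.round(1e3*np.array([[np.cos(t),np.sin(t)],[-np.sin(t),np.cos(t)]])@d,1),np.degrees(p[2]).round(1),round(r*1e3,1))
E
```

```text
w0 along,across mm [73.2  0.3] 3.7 0.5
w1 along,across mm [-73.3  -0.2] 4.2 0.5
w0b along,across mm [73.1  0.9] 3.5 1.0
w1b along,across mm [-72.3   0.5] 3.9 1.2
```

```bash
python3 -c "
from rig import manip
print(manip.sign_off())"
```

```text
the job is handed in; nothing more can be done
None
```

The tray is laid up and the job handed in: both offcuts are in the scrap box, the three pads present lie flat in pockets 0–2, the caul is seated grip up, and both weights stand on it within about 1 mm of centre, with the other bench items left alone.

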